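# Load the puffball display and hold its picture board at the hinge

## Task

First set the two loose puffballs into the two empty wells of the wooden display block, one in each. Then lift the picture board out of its stand and offer it gently and upright to the back of the block, its brass knuckles between the block's knuckles so that all the holes line up for the hinge pin; either face may point forward. Finish while holding the board there in the gripper, still and carried by the gripper alone, not resting on the block; leave the pin and everything else where it is.

Things in the scene. Friction and masses are not known exactly. Their poses are not given: they have to be found in the camera images.
- display: Fixed pale wooden block, 70 mm (its x) by 190 mm (its y) by 40 mm high, with three round wells in a row along its y. Origin under its centre on the table, z up. Its far (+x) face carries a hinge line along y: three brass knuckles, over a dark wooden ledge 24 mm deep (x) and 120 mm long whose top is 23 mm above the table
- well_left (a point): Centre of the floor of the well at the block's +y end, empty at the start. Each well is 46 mm across and 10 mm deep with a flat floor, 60 mm from the next; the floors are 30 mm above the table, 10 mm below the block's top
- well_middle (a point): Centre of the floor of the middle well, which already holds a puffball at the start
- well_right (a point): Centre of the floor of the well at the block's -y end, empty at the start
- display_bores (a point): Middle of the block's hinge axis, 47 mm behind (+x of) the block's centre and 34 mm above the table; axes as the block's, so the hinge axis is y. The block's three knuckles, 16 mm outside diameter with 10 mm bores, each 20 mm long, are centred 44 mm to one side, at the middle and 44 mm to the other side along y, with open gaps of 24 mm between them. In these gaps the ledge is 3 mm below an aligned knuckle, and the block's back face is 4 mm in front of one
- board: Loose plywood picture board standing on edge, 14 mm thick (its x), 190 mm long (its y), 80 mm tall, about 0.22 kg, pictures on both faces, two brass knuckles under its lower edge. Origin at the bottom of the knuckles at mid-length, z up; the wooden panel spans z = 18 to 98 mm above the origin. It can lean about 0.08 rad in its stand until gripped. Grip it across its thickness at the middle of its top edge
- board_bores (a point): Middle of the board's knuckle axis (along the board's y), 8 mm above the board's origin. Its two knuckles, 16 mm outside diameter with 10 mm bores, each 16 mm long, are centred 22 mm either side of this point, so the two hinge halves mesh with 4 mm to spare each way along the axis when these two bores points coincide
- stand: Fixed dark wooden stand, 56 mm (x) by 150 mm (y) by 48 mm high, with an 18 mm wide slot along its y, open at the top and ends, slot floor 8 mm above the table. Origin under its centre. The board stands in the slot
- puffball_a_center (a point): Centre of a loose cream puffball, a rigid ball 34 mm in diameter with a flat underside 14 mm below this point, about 20 g, on the table
- puffball_b_center (a point): Centre of a loose tan puffball of the same shape and size, on the table
- puffball_c_center (a point): Centre of a third puffball of the same shape, already in the middle well
- jar: Bystander, to be left alone: a closed amber glass jar with a black lid, 52 mm across, 75 mm high
- brush: Bystander, to be left alone: a soft brush lying on the table, 170 mm long
- bolete: Bystander, to be left alone: a brown-capped mushroom standing on its stalk, cap 76 mm across, 78 mm high
- lens: Bystander, to be left alone: a hand lens lying flat, ring 60 mm across with a black handle 85 mm long
- pin: Bystander, to be left alone: the brass hinge pin, 5 mm thick and 110 mm long, lying in a small fixed white tray 130 mm by 32 mm and 10 mm high

How it is judged:
By the outcome, as a careful person would: the job done as asked, in the order asked, and still so for the second after the job is handed in, while the arm keeps its last pose, push and grip.
It also fails if it takes over 67 s, if anything falls off the work surface, if the arm or the gripper's body presses on something with over 40 N, if the wrist force passes 120 N, or if a joint passes its speed limit or range.

## Robot

A 6-joint arm with a two-finger parallel gripper is mounted at the origin on the work surface. World frame = base frame: x ahead of the robot, y to its left, z up, the work surface at z = 0. Lengths are in mm, angles in rad, forces in N, time in s.
With the tool pointing down it reaches from about 225 to 725 mm from the base axis. Payload 3.1 kg.
Tool frame: the origin (TCP) lies where the fingers leave the gripper's body, on its centre line; the fingertips stand 73 mm ahead of it and the grasp point (between the pads) lies 54 mm ahead of it; y points along the fingers, x is the direction in which the jaws open and shut, and the axes are right-handed (so a half turn about y gives the same grasp; the last joint's range is limited). The gripper opens to 85 mm and grips with 20 to 120 N. Pads are 22 mm wide; open, the fingers measure 114 mm over their backs; the gripper's body (76 mm by 85 mm) begins 54 mm behind the grasp point. The pads swing forward as they close: fully open they stand 13 mm farther back than shut.
Start: joints at [1.114, 0.048, 0.099, 1.622, 0, 1.443], TCP at [169.533, 496.866, 303.912] pointing down, gripper open.
Joint ranges: [-2.91, 2.91], [-0.99, 1.94], [-1.21, 1.42], [-2.12, 2.29], [-1.49, 1.47], [-3.14, 3.14]. Speed limits (rad/s): [2.79, 2.79, 3.14, 3.14, 3.14, 3.14].

## Interface

Orientations are given as a rotation vector (axis times angle).
In Python, from plant import arm gives the robot as it stands.
- The arm moves only by the shell command python3 -m jog 'ROWS' [FORCE]. ROWS is JSON, one flat list of numbers, 5 for each row, row after row: the opening in per cent of the stroke, from 0 (shut) to 100 (fully open), then the shift along the tool's x, y, z in mm, then the turn about the tool's y in rad. A call has 1 to 10 rows; each row shifts and turns the pose as measured when the row begins, along the tool's axes as they then stand; what a row does not reach is not made up. A row lasts 1/8 s, in which the tool goes at most 62.5 mm and 10.7 degrees, less where a joint would pass 70% of its speed; a pose out of reach is approached as far as the arm can. A call is refused whole if a number of a shift passes 62.5 or a number of a turn 0.188, either way. A call with a gripper value outside its range is refused whole. The fingers move at their own pace and stop on an object; FORCE is the grip in N (left out, the last holds). Time passes only in rows, so rows that do not move let the fingers close. It gives the time, the measured TCP pose, the force and the opening at its end, in the units of the state.
- arm.observe(): the state, without advancing time (a new reading comes with each control period).
- arm.get_image(name): name is "scene" or "top" or "wrist"; returns a dict with "color" (480x640x3 uint8, blue, green, red), "intrinsics" (3x3 intrinsics, pixels), "cam_to_world" (4x4, takes a point from camera to world coordinates); the wrist camera has in their place "mount" (4x4, takes a point from camera to tool coordinates, whose origin is the TCP and whose axes are the tool frame's). Camera axes: x right, y down, z forward; pixel columns grow to the right and rows downward; lengths in mm; the calibration is good to about 2 mm. A picture is of the moment at which its call begins: read the wrist's pose just before it. There is no depth.
- arm.finish_job(): hands the job in, once; it reports no verdict.
The state is a dict: "t": time; "joints": joint angles; "qvel": joint speeds; "joint_torque": joint torques, N m; "ee_pos": TCP position; "orientation": TCP orientation; "contact_force": force on the tool from outside, world axes, zero at the start; "moment": the same for the moment, N m; "gripper_width": finger opening in mm.
Only numpy, scipy, OpenCV 4.12 (cv2) and the standard library are available. Lean on these libraries where they do the work, as an engineer would, in place of code of your own. Each camera call takes 0.05 s, during which the arm holds its last target.

## Working session

There is one attempt and no reset: what is moved stays moved. The work goes in short steps, Python scripts to look and compute and a shell command to move; the robot and the scene stay as the last step left them, time stands still between calls to the robot, and variables do not carry over. Pictures are saved under pics/ and viewed, and the job is handed in when it is done.

```bash
ls; mkdir -p pics; python3 - <<'E'
from plant import arm
import cv2,numpy as np
s=arm.observe();print(s)
for n in("scene","top","wrist"):
    im=arm.get_image(n);cv2.imwrite(f"pics/{n}0.png",im["color"])
    print(n,im["intrinsics"],im.get("cam_to_world",im.get("mount")))
E
```

```text
pics
{'t': 0.0, 'joints': array([ 1.11420806e+00,  4.87326639e-02,  9.75514199e-02,  1.62200536e+00,
       -1.52005022e-05,  1.44301790e+00]), 'qvel': array([-0.00067585,  0.0005827 ,  0.00092741, -0.00026663,  0.00044264,
        0.00105752]), 'joint_torque': array([ 7.46709156e-04, -3.38788211e+01,  3.20011353e+01,  2.02598283e-02,
       -1.95011144e-04,  9.22133580e-06]), 'ee_pos': array([169.33253933, 496.45835111, 302.70310498]), 'orientation': array([-1.3481754 , -0.96208123,  0.96555687]), 'contact_force': array([-0.04928237, -0.04573875,  0.27399778]), 'moment': array([ 0.0153152 , -0.01505068,  0.00718247]), 'gripper_width': 85.19113403164998}
scene [[509.56236179   0.         326.43367736]
 [  0.         509.56236179 239.53887747]
 [  0.           0.           1.        ]] [[-1.32665478e-01  6.23997670e-01 -7.70082319e-01  1.18420683e+03]
 [ 9.90984328e-01  9.81699255e-02 -9.11741546e-02  6.65909603e+01]
 [ 1.87064638e-02 -7.75235173e-01 -6.31395672e-01  6.02320810e+02]
 [ 0.00000000e+00  0.00000000e+00  0.00000000e+00  1.00000000e+00]]
top [[618.83150704   0.         315.21620757]
 [  0.         618.83150704 233.98518396]
 [  0.           0.           1.        ]] [[-8.85571006e-03 -9.83889832e-01  1.78556361e-01  2.94442093e+02]
 [-9.99818772e-01  1.17214693e-02  1.50010299e-02 -4.07157090e+01]
 [-1.68523037e-02 -1.78391157e-01 -9.83815326e-01  1.35987965e+03]
 [ 0.00000000e+00  0.00000000e+00  0.00000000e+00  1.00000000e+00]]
wrist [[384.84623542   0.         320.99755897]
 [  0.         384.84623542 235.3862019 ]
 [  0.           0.           1.        ]] [[ 9.99999876e-01 -4.48960718e-04 -2.14495576e-04 -4.78098829e-01]
 [ 8.02762802e-05 -2.79864090e-01  9.60039627e-01 -6.87457603e+01]
 [-4.91049689e-04 -9.60039525e-01 -2.79864019e-01  7.19288843e+01]
 [ 0.00000000e+00  0.00000000e+00  0.00000000e+00  1.00000000e+00]]
```

View pics/top0.png

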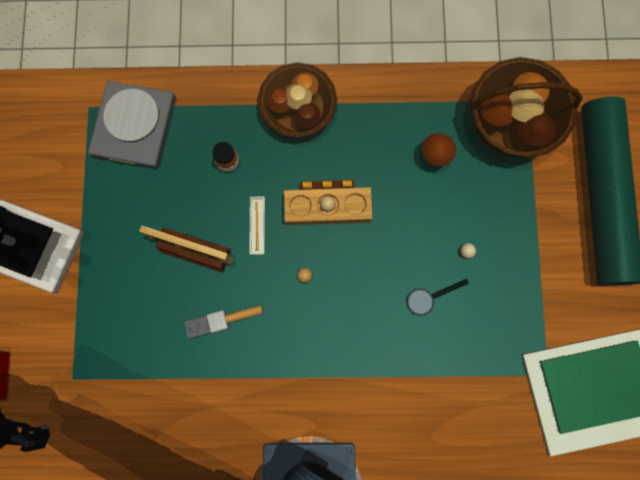

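View pics/scene0.png

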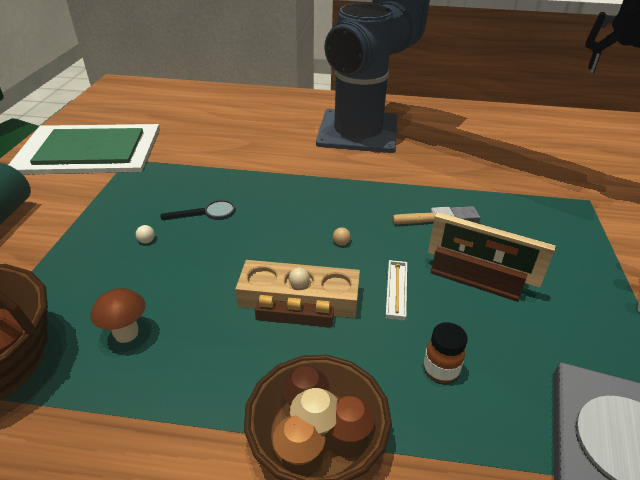

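View pics/wrist0.png

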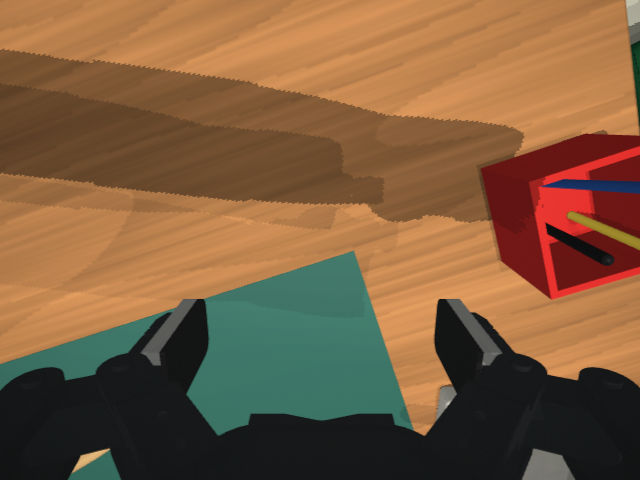

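```bash
cat > h.py <<'E'
import numpy as np,cv2
from scipy.spatial.transform import Rotation as R
from plant import arm
def cam(name,save=None):
    s=arm.observe(); im=arm.get_image(name)
    if name=="wrist":
        T=np.eye(4);T[:3,:3]=R.from_rotvec(s["orientation"]).as_matrix();T[:3,3]=s["ee_pos"]
        M=T@im["mount"]
    else: M=im["cam_to_world"]
    if save: cv2.imwrite("pics/"+save,im["color"])
    return im["color"],im["intrinsics"],M
def ray(px,K,M):
    d=M[:3,:3]@np.linalg.solve(K,[px[0],px[1],1.]);return M[:3,3],d/np.linalg.norm(d)
def onz(px,K,M,z):
    o,d=ray(px,K,M);return o+d*(z-o[2])/d[2]
def proj(p,K,M):
    q=M[:3,:3].T@(np.asarray(p,float)-M[:3,3]);u=K@q;return u[:2]/u[2]
def tri(rays):
    A=np.zeros((3,3));b=np.zeros(3)
    for o,d in rays:
        P=np.eye(3)-np.outer(d,d);A+=P;b+=P@o
    x=np.linalg.solve(A,b)
    return x,[np.linalg.norm((np.eye(3)-np.outer(d,d))@(x-o)) for o,d in rays]
E
python3 - <<'E'
from h import *
for n,(x0,y0,x1,y1) in dict(top=(130,120,490,320),scene=(120,180,570,390)).items():
    c,K,M=cam(n)
    k=cv2.resize(c[y0:y1,x0:x1],None,fx=800/(x1-x0),fy=800/(x1-x0),interpolation=cv2.INTER_CUBIC)
    cv2.imwrite(f"pics/{n}1.png",k)
E
```

```text
(no output)
```

View pics/top1.png

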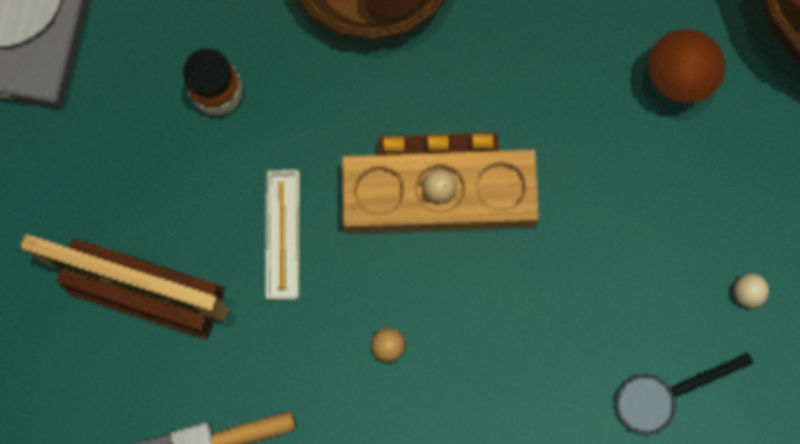

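View pics/scene1.png

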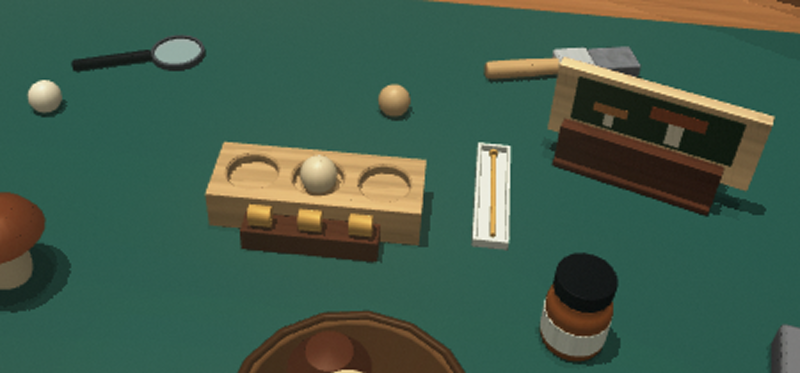

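The top view shows the tan ball at about (305,275), the cream ball at (468,250), the block at (328,205) with its hinge on the far side, and the board in its stand at (180,247). Next I'll measure these.

```bash
cat > m1.py <<'E'
from h import *
def blobs(c,lo,hi,roi,mn=30):
    h=cv2.cvtColor(c,cv2.COLOR_BGR2HSV)
    m=cv2.inRange(h,lo,hi);z=np.zeros_like(m);x0,y0,x1,y1=roi;z[y0:y1,x0:x1]=m[y0:y1,x0:x1]
    cs,_=cv2.findContours(z,cv2.RETR_EXTERNAL,cv2.CHAIN_APPROX_NONE)
    return [q for q in cs if cv2.contourArea(q)>=mn]
E
python3 - <<'E'
from m1 import *
T=cam("top");S=cam("scene")
rois={'top':{'a':(450,235,490,270),'b':(290,262,322,290),'block':(275,180,380,235),'board':(130,215,240,275)},
'scene':{'a':(128,218,166,252),'b':(325,222,358,252),'block':(230,255,365,325),'board':(420,205,560,300)}}
W={'top':T,'scene':S}
for n in W:
    c,K,M=W[n]
    for k,r in rois[n].items():
        bs=blobs(c,(8,40,110),(35,190,255),r) if k!='a' else blobs(c,(5,10,120),(35,160,255),r)
        for b in bs:
            (x,y),rad=cv2.minEnclosingCircle(b);m=cv2.moments(b)
            print(n,k,cv2.contourArea(b),np.round([m['m10']/m['m00'],m['m01']/m['m00'],x,y,rad],2), np.round(cv2.boxPoints(cv2.minAreaRect(b)),1).tolist() if k[0]=='b' and len(k)>1 else onz((x,y),K,M,14).round(1))
for k,p,q in(('cen',0,0),):pass
E
```

```text
top a 133.5 [468.37 250.15 468.5  250.     7.02] [ 499.  -355.8   14. ]
top b 132.0 [304.39 274.55 304.34 274.57   6.84] [448.9   4.4  14. ]
top block 2679.5 [327.48 204.19 327.5  204.    45.77] [[283.1000061035156, 189.5], [370.6000061035156, 186.6999969482422], [371.6000061035156, 218.8000030517578], [284.1000061035156, 221.60000610351562]]
top board 585.5 [183.37 242.2  182.45 243.15  45.4 ] [[138.5, 231.5], [140.8000030517578, 224.39999389648438], [227.1999969482422, 252.39999389648438], [224.8000030517578, 259.6000061035156]]
scene a 175.0 [144.02 231.91 144.5  233.5    9.19] [ 501.2 -350.8   14. ]
scene b 160.0 [340.97 234.08 341.   234.5    8.38] [447.8   6.3  14. ]
scene block 101.5 [322.3  304.28 322.32 304.23   7.42] [[315.0, 300.0], [329.0, 300.0], [329.0, 309.0], [315.0, 309.0]]
scene block 102.0 [293.44 301.54 293.5  301.5    7.38] [[287.0, 297.0], [300.0, 297.0], [300.0, 306.0], [287.0, 306.0]]
scene block 96.0 [265.27 298.79 265.5  299.     7.63] [[259.0, 303.0], [259.0, 294.0], [272.0, 294.0], [272.0, 303.0]]
scene block 3520.0 [299.14 279.69 297.5  279.5   62.23] [[2
[... 245 characters left out ...]
 [530.0999755859375, 263.70001220703125], [545.7000122070312, 268.8999938964844], [539.7000122070312, 286.8999938964844]]
scene board 44.5 [497.83 256.71 498.   256.     6.32] [[493.3999938964844, 260.3999938964844], [496.1000061035156, 249.8000030517578], [502.6000061035156, 251.39999389648438], [500.0, 262.0]]
scene board 91.5 [434.09 244.15 433.19 244.     9.08] [[427.79998779296875, 252.1999969482422], [431.20001220703125, 234.8000030517578], [441.3999938964844, 236.89999389648438], [438.0, 254.1999969482422]]
scene board 798.0 [482.56 228.33 487.1  231.15  69.51] [[418.5, 219.6999969482422], [421.1000061035156, 207.89999389648438], [556.7000122070312, 238.6999969482422], [554.0, 250.5]]
```

```bash
cat >> h.py <<'E'
def state(pr=True):
    s=arm.observe();Rm=R.from_rotvec(s["orientation"]).as_matrix()
    if pr: print("t",round(s["t"],2),"tcp",s["ee_pos"].round(1),"x",Rm[:,0].round(3),"y",Rm[:,1].round(3),"F",s["contact_force"].round(1),"M",s["moment"].round(2),"w",round(s["gripper_width"],1),"j6",s["joints"][5].round(2))
    return s["ee_pos"],Rm
def go(p,xdir=None):
    """tool-frame shift to world TCP p; turn about tool y to bring tool x to +-xdir (angle in world plane)"""
    e,Rm=state()
    d=Rm.T@(np.asarray(p,float)-e);print("shift tool xyz",d.round(1))
    if xdir is not None:
        v=Rm.T@np.array([np.cos(xdir),np.sin(xdir),0])
        a=np.arctan2(-v[2],v[0])
        a2=(a+np.pi)%(2*np.pi)-np.pi; a=(a+np.pi/2)%np.pi-np.pi/2
        print("turn",round(a,3),"(or +-pi); world tool after Rm.x")
        # shift if turned first
        Rn=Rm@R.from_rotvec([0,a,0]).as_matrix();print("shift after turn",(Rn.T@(np.asarray(p,float)-e)).round(1))
E
python3 - <<'E'
from m1 import *
state()
T=cam("top");S=cam("scene")
print("top of block centre via minarea", onz((327.5,204.1),*T[1:],40).round(1))
P=[onz(p,*T[1:],40) for p in [(283.1,189.5),(370.6,186.7),(371.6,218.8),(284.1,221.6)]];print(np.round(P,1))
cx=np.mean(P,0);v=P[0]-P[1]+P[3]-P[2];print(cx, "block yaw",np.arctan2(-v[0],v[1]))
# knuckles gold in top
for n,(c,K,M),roi in(("top",T,(295,178,360,192)),("scene",S,(250,290,335,315))):
    for b in blobs(c,(12,150,90),(28,255,255),roi,10):
        m=cv2.moments(b);print(n,cv2.contourArea(b),round(m['m10']/m['m00'],2),round(m['m01']/m['m00'],2),onz((m['m10']/m['m00'],m['m01']/m['m00']),K,M,40).round(1))
# board top edge: triangulate ends
E
```

```text
t 0.35 tcp [169.5 496.8 303.6] x [ 0.323  0.946 -0.001] y [-0.    -0.001 -1.   ] F [0.1 0.4 0.3] M [ 0.02  0.05 -0.01] w 85.7 j6 1.44
top of block centre via minarea [600.1 -48.   40. ]
[[ 634.2   49.1   40. ]
 [ 638.  -143.1   40. ]
 [ 566.1 -143.5   40. ]
 [ 562.2   46.9   40. ]]
[600.13606089 -47.62765405  40.        ] block yaw 0.020040935186276393
top 344.0 328.56 186.74 [639.1 -50.8  40. ]
scene 135.0 322.23 306.02 [6.565e+02 2.000e-01 4.000e+01]
scene 127.0 293.56 303.29 [657.5 -43.5  40. ]
scene 131.0 265.46 300.5 [658.1 -86.7  40. ]
```

```bash
cat >> h.py <<'E'
def plan(p,xdir=None,n=8):
    e,Rm=state();e=e.copy();D=(np.asarray(p,float)-e)/n;a=0
    if xdir is not None:
        v=Rm.T@np.array([np.cos(xdir),np.sin(xdir),0]);a=np.arctan2(-v[2],v[0]);a=(a+np.pi/2)%np.pi-np.pi/2
    print("turn",round(a,3),"per row",round(a/n,4))
    for i in range(n):
        print((Rm.T@D).round(1).tolist(),round(a/n,3));Rm=Rm@R.from_rotvec([0,a/n,0]).as_matrix()
E
python3 -c "
from h import *
plan((448.5,5,200),0.02,10)"
```

```text
t 0.45 tcp [169.5 496.8 303.8] x [ 0.323  0.946 -0.   ] y [-0. -0. -1.] F [-0.1  0.2 -0.6] M [ 0.    0.03 -0.  ] w 85.4 j6 1.44
turn 1.222 per row 0.1222
[-37.5, 10.4, -42.3] 0.122
[-32.1, 10.4, -46.5] 0.122
[-26.2, 10.4, -50.1] 0.122
[-19.9, 10.4, -52.9] 0.122
[-13.3, 10.4, -55.0] 0.122
[-6.5, 10.4, -56.2] 0.122
[0.4, 10.4, -56.5] 0.122
[7.3, 10.4, -56.1] 0.122
[14.1, 10.4, -54.8] 0.122
[20.6, 10.4, -52.6] 0.122
```

```bash
python3 -m jog '[60,-37,10,-42,0.12, 60,-32,10,-46,0.12, 60,-26,10,-50,0.12, 60,-20,10,-53,0.12, 60,-13,10,-55,0.12, 60,-6,10,-56,0.12, 60,0,10,-56,0.12, 60,7,10,-56,0.12, 60,14,10,-55,0.12, 60,20,10,-52,0.12]' 20; python3 -c "
from h import *
plan((448.5,5,200),0.02,4)"
```

```text
t: 1.7
ee_pos: [453.1, -4.4, 203.1]
orientation: [-1.565, -0.019, -0.001]
contact_force: [-0.0, 0.4, 0.3]
gripper_width: 51.0
t 1.7 tcp [453.1  -4.4 203.1] x [1.    0.011 0.013] y [ 0.013  0.005 -1.   ] F [-0.   0.4  0.3] M [-0.01 -0.02 -0.01] w 51.0 j6 1.4
turn -0.009 per row -0.0021
[-1.1, 0.8, 2.4] -0.002
[-1.1, 0.8, 2.4] -0.002
[-1.1, 0.8, 2.4] -0.002
[-1.1, 0.8, 2.4] -0.002
```

```bash
python3 -m jog '[60,-4,3,9,0, 60,0,0,0,0]' ; python3 - <<'E'
from h import *
state();c,K,M=cam("wrist","w1.png");state()
print(proj((448.5,5,14),K,M))
E
```

```text
t: 1.95
ee_pos: [449.6, 1.2, 199.0]
orientation: [-1.566, -0.012, -0.005]
contact_force: [-0.6, -0.3, -0.1]
gripper_width: 51.4
t 1.95 tcp [449.6   1.2 199. ] x [1.    0.004 0.011] y [ 0.011  0.005 -1.   ] F [-0.6 -0.3 -0.1] M [0.01 0.04 0.  ] w 51.4 j6 1.42
t 2.0 tcp [449.9   1.2 199.2] x [1.    0.004 0.012] y [ 0.012  0.004 -1.   ] F [ 0.6 -0.7 -0.2] M [-0.01  0.   -0.02] w 51.5 j6 1.42
[317.97446476 227.05301224]
```

View pics/w1.png

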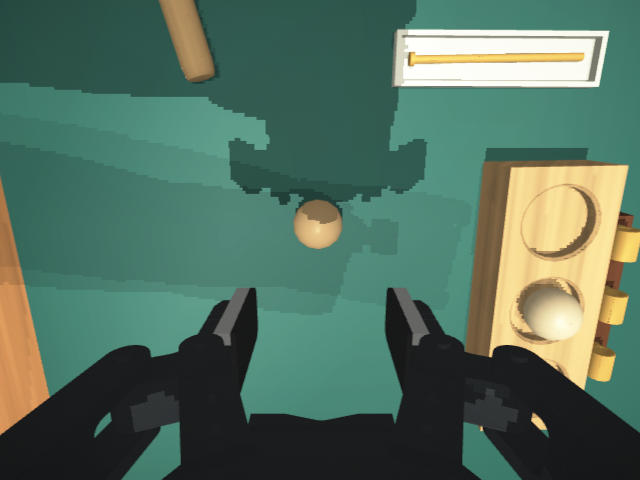

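```bash
python3 - <<'E'
from m1 import *
c,K,M=cam("wrist")
b=max(blobs(c,(8,60,60),(25,190,255),(285,190,350,260)),key=cv2.contourArea)
(x,y),r=cv2.minEnclosingCircle(b);print(x,y,r,onz((x,y),K,M,14))
p=onz((x,y),K,M,14)
# well centres from wrist: show predicted
plan((p[0],p[1],80),0.02,4)
E
```

```text
316.884033203125 223.477294921875 24.596172332763672 [448.25490697   7.23994393  14.        ]
t 2.05 tcp [449.9   1.6 199.5] x [1.    0.005 0.012] y [ 0.012  0.004 -1.   ] F [-0.5 -0.4 -0.6] M [-0.02  0.01 -0.03] w 51.0 j6 1.42
turn -0.015 per row -0.0037
[-0.8, 29.9, 1.3] -0.004
[-0.8, 29.9, 1.3] -0.004
[-0.8, 29.9, 1.3] -0.004
[-0.8, 29.9, 1.3] -0.004
```

```bash
python3 -m jog '[60,-1,40,1,0, 60,-1,40,1,0, 60,-1,30,1,0, 60,0,8,1,0, 60,0,0,0,0]' ; python3 - <<'E'
from h import *
state();c,K,M=cam("wrist","w2.png")
E
```

```text
t: 2.68
ee_pos: [450.4, 11.5, 83.3]
orientation: [-1.568, -0.032, -0.003]
contact_force: [-0.8, 0.1, 1.7]
gripper_width: 51.3
t 2.67 tcp [450.4  11.5  83.3] x [1.    0.018 0.022] y [ 0.022  0.003 -1.   ] F [-0.8  0.1  1.7] M [-0.03  0.01  0.03] w 51.3 j6 1.43
```

View pics/w2.png

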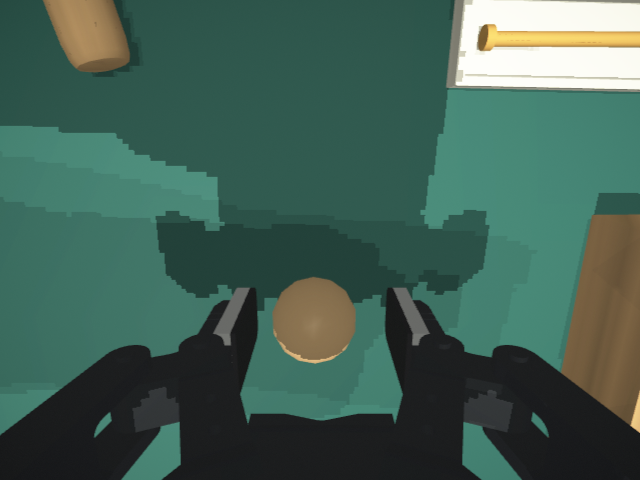

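```bash
python3 - <<'E'
from m1 import *
c,K,M=cam("wrist")
b=max(blobs(c,(8,60,40),(25,190,255),(260,265,370,370)),key=cv2.contourArea)
(x,y),r=cv2.minEnclosingCircle(b);print(x,y,r,onz((x,y),K,M,14))
e,Rm=state()
print("ball in tool",Rm.T@(onz((x,y),K,M,14)-e))
# project tool points at pad contact
for q in [(25.6,54,0),(-25.6,54,0),(25.6,71,0),(25.6,71,11),(25.6,71,-11)]:
    print(q,proj(e+Rm@np.array(q),K,M))
E
```

```text
312.40899658203125 318.9293212890625 42.931392669677734 [447.81690855   7.21506385  14.        ]
t 2.77 tcp [451.2  11.1  84.3] x [1.    0.018 0.024] y [ 0.024  0.003 -1.   ] F [-0.1 -0.7  0.3] M [0.02 0.03 0.  ] w 51.0 j6 1.43
ball in tool [-5.18287082 70.18964581 -3.95582417]
(25.6, 54, 0) [397.64999293 331.09543127]
(-25.6, 54, 0) [254.11940178 331.06504562]
(25.6, 71, 0) [389.51884505 309.03761577]
(25.6, 71, 11) [390.91677165 283.53362811]
(25.6, 71, -11) [388.17569571 333.54223863]
```

```bash
python3 -m jog '[60,-5,2,-4,0, 60,0,2,0,0, 60,0,0,0,0]'; python3 -c "
from h import *
state()"; python3 -m jog '[10,0,0,0,0,10,0,0,0,0,10,0,0,0,0,10,0,0,0,0]' 25;python3 -c "
from h import *
state();cam('wrist','w3.png')"
```

```text
t: 3.15
ee_pos: [448.3, 6.3, 83.1]
orientation: [-1.569, -0.037, -0.01]
contact_force: [0.0, -0.8, -0.3]
gripper_width: 51.4
t 3.15 tcp [448.3   6.3  83.1] x [0.999 0.018 0.03 ] y [ 0.03   0.002 -1.   ] F [ 0.  -0.8 -0.3] M [ 0.03  0.06 -0.07] w 51.4 j6 1.41
t: 3.65
ee_pos: [448.8, 6.0, 83.6]
orientation: [-1.569, -0.038, -0.011]
contact_force: [0.7, 0.4, -0.2]
gripper_width: 31.9
t 3.65 tcp [448.8   6.   83.6] x [0.999 0.017 0.031] y [ 0.031  0.002 -1.   ] F [ 0.7  0.4 -0.2] M [-0.03  0.02  0.01] w 31.9 j6 1.41
```

View pics/w3.png

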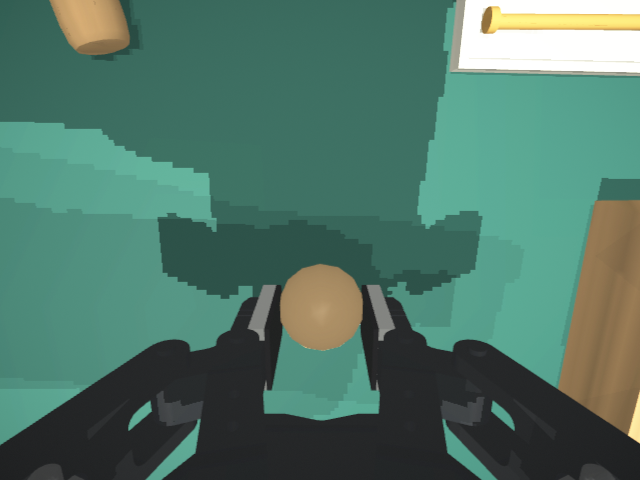

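```bash
python3 -m jog '[10,0,0,0,0,10,0,0,0,0]' 25; python3 -m jog '[55,0,0,0,0,55,0,3,0,0,55,0,3,0,0,55,0,0,0,0]';python3 -c "
from h import *
state()"
```

```text
t: 3.95
ee_pos: [448.8, 6.0, 83.6]
orientation: [-1.569, -0.038, -0.011]
contact_force: [-0.0, 0.2, 1.4]
gripper_width: 32.1
t: 4.45
ee_pos: [448.5, 6.1, 76.6]
orientation: [-1.569, -0.037, -0.01]
contact_force: [0.5, 0.4, 0.1]
gripper_width: 46.9
t 4.45 tcp [448.5   6.1  76.6] x [0.999 0.017 0.03 ] y [ 0.03   0.002 -1.   ] F [0.5 0.4 0.1] M [-0.04  0.06  0.02] w 46.9 j6 1.41
```

```bash
python3 -m jog '[10,0,0,0,0,10,0,0,0,0,10,0,0,0,0,10,0,0,0,0]' 25;python3 -c "
from h import *
state()"
```

```text
t: 4.95
ee_pos: [448.7, 6.1, 76.8]
orientation: [-1.569, -0.037, -0.01]
contact_force: [-0.2, 0.7, -0.1]
gripper_width: 32.0
t 4.95 tcp [448.7   6.1  76.8] x [0.999 0.017 0.03 ] y [ 0.03   0.002 -1.   ] F [-0.2  0.7 -0.1] M [-0.03  0.06  0.03] w 32.0 j6 1.41
```

```bash
python3 -m jog '[50,0,0,0,0,50,0,-5,0,0,50,0,0,0,0,10,0,0,0,0,10,0,0,0,0,10,0,0,0,0,10,0,0,0,0]' 25;python3 -c "
from h import *
state()"; python3 -m jog '[10,0,-15,0,0,10,0,-40,0,0,10,0,-40,0,0,10,0,0,0,0]' 25;python3 -c "
from h import *
state();cam('wrist','w4.png')"
```

```text
t: 5.82
ee_pos: [448.7, 6.1, 82.4]
orientation: [-1.569, -0.038, -0.011]
contact_force: [-0.2, 0.0, 0.2]
gripper_width: 31.8
t 5.83 tcp [448.7   6.1  82.4] x [0.999 0.017 0.031] y [ 0.031  0.002 -1.   ] F [-0.2  0.   0.2] M [0.01 0.06 0.03] w 31.8 j6 1.41
t: 6.32
ee_pos: [445.4, 5.9, 182.3]
orientation: [-1.569, -0.038, -0.011]
contact_force: [0.6, -0.5, 0.3]
gripper_width: 31.9
t 6.33 tcp [445.4   5.9 182.3] x [0.999 0.017 0.031] y [ 0.031  0.002 -1.   ] F [ 0.6 -0.5  0.3] M [ 0.05  0.08 -0.04] w 31.9 j6 1.41
```

View pics/w4.png

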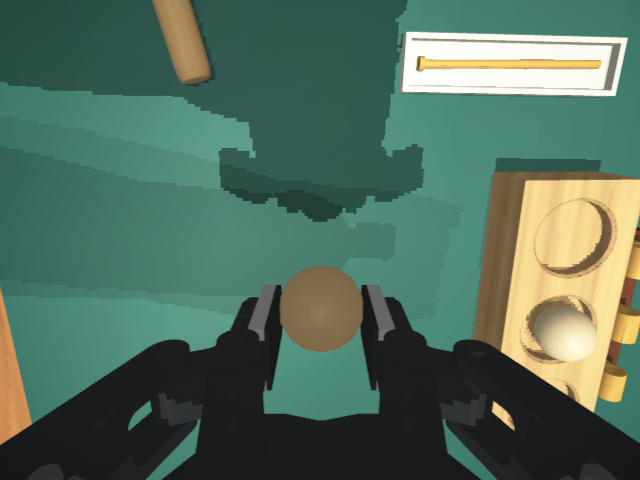

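```bash
python3 -m jog '[10,30,-10,-28,0,10,30,-10,-28,0,10,30,-10,-28,0,10,30,-10,-28,0,10,25,-8,-25,0,10,0,0,0,0,10,0,0,0,0]' 25;python3 -c "
from h import *
state();cam('wrist','w5.png');state()"
```

```text
t: 7.25
ee_pos: [588.9, -130.3, 221.3]
orientation: [-1.562, -0.021, 0.008]
contact_force: [0.5, 0.6, -0.7]
gripper_width: 31.6
t 7.25 tcp [ 588.9 -130.3  221.3] x [1.    0.019 0.009] y [ 0.008  0.009 -1.   ] F [ 0.5  0.6 -0.7] M [-0.05  0.01 -0.01] w 31.6 j6 1.22
t 7.3 tcp [ 588.8 -130.2  221.3] x [1.    0.019 0.009] y [ 0.009  0.009 -1.   ] F [ 0.  -0.4 -0.7] M [-0.02  0.02 -0.  ] w 32.2 j6 1.22
```

View pics/w5.png

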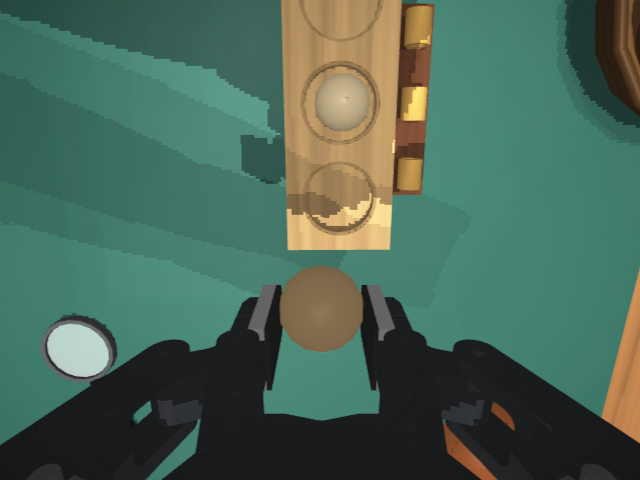

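```bash
python3 - <<'E'
from m1 import *
c,K,M=cam("wrist")
print("cam",M[:3,3])
h=cv2.cvtColor(c,cv2.COLOR_BGR2HSV)
for p in [(300,20),(300,150),(415,105),(412,30),(400,20),(430,150),(409,175),(380,230),(350,215)]:print(p,h[p[1],p[0]])
print("left edge");
for v,(x0,x1) in [(20,(270,300)),(120,(270,300)),(160,(270,300)),(230,(270,300))]:
    print(v,[h[v,u].tolist() for u in range(278,294,2)])
k=cv2.resize(c[0:260,270:450],None,fx=3,fy=3,interpolation=cv2.INTER_CUBIC);cv2.imwrite("pics/w5z.png",k[:600])
E
```

```text
cam [585.68332815 -60.07167143 290.62219246]
(300, 20) [ 18 117 178]
(300, 150) [ 18 118 196]
(415, 105) [ 24 136 252]
(412, 30) [ 19 153 167]
(400, 20) [ 17 119 152]
(430, 150) [ 82 116 139]
(409, 175) [ 19 154 194]
(380, 230) [ 19 112 234]
(350, 215) [ 19 111 236]
left edge
20 [[82, 99, 100], [82, 98, 101], [20, 95, 147], [17, 115, 168], [17, 116, 163], [17, 116, 162], [17, 116, 171], [18, 117, 176]]
120 [[82, 106, 101], [83, 106, 101], [82, 106, 101], [22, 81, 139], [17, 118, 180], [18, 117, 175], [17, 119, 172], [18, 117, 168]]
160 [[83, 113, 86], [83, 113, 86], [82, 113, 86], [82, 113, 86], [18, 115, 160], [18, 117, 159], [17, 116, 156], [17, 118, 154]]
230 [[82, 109, 119], [82, 111, 119], [82, 109, 119], [82, 109, 119], [82, 109, 119], [19, 114, 229], [18, 113, 228], [18, 115, 226]]
```

View pics/w5z.png

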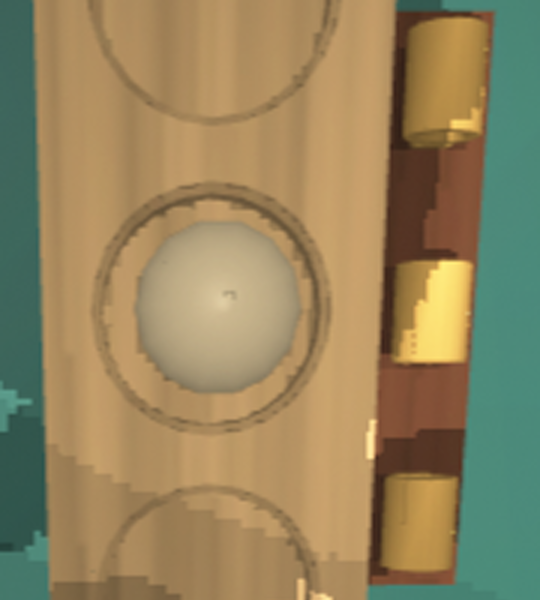

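```bash
python3 - <<'E'
from m1 import *
c,K,M=cam("wrist")
f=lambda u,v,z:onz((u,v),K,M,z).round(1)
print("knuckle axis pts",f(418.7,25,34),f(413.8,104,34),f(410.1,174,34))
print("mid +y end,-y end",f(414,87.3,42),f(414,120.7,42),"left +y end",f(419,5.7,42),"right -y end",f(410,190,42))
h=cv2.cvtColor(c,cv2.COLOR_BGR2HSV)
L=[];Rr=[]
for v in range(10,240,10):
    m=(h[v,270:420,0]<40)&(h[v,270:420,1]<150);us=np.where(m)[0]
    L.append(f(270+us[0]-.5,v,40))
L=np.array(L);p=np.polyfit(L[:,1],L[:,0],1);print("front edge x=%.4f*y+%.1f"%tuple(p),"yaw",np.arctan(-p[0]),np.abs(np.polyval(p,L[:,1])-L[:,0]).max())
B=np.array([f(u,max(np.where((h[200:270,u,0]<40)&(h[200:270,u,1]<150))[0])+200.5,40) for u in range(295,388,6)])
print("end edge",B[0],B[-1],np.polyfit(B[:,0],B[:,1],1), B[:,1].mean(),B[:,0].mean())
E
```

```text
knuckle axis pts [6.459e+02 4.000e-01 3.400e+01] [646.7 -44.7  34. ] [648.  -88.9  34. ]
mid +y end,-y end [644.2 -35.6  42. ] [645.8 -55.   42. ] left +y end [643.3   8.5  42. ] right -y end [646.9 -98.3  42. ]
front edge x=-0.0214*y+563.6 yaw 0.02137454048945498 0.33927929316666905
end edge [ 571.8 -140.9   40. ] [ 633.5 -139.9   40. ] [ 2.01900263e-01 -2.67565396e+02] -145.86875 602.7562499999999
```

```bash
cat >> h.py <<'E'
BC=np.array([599.7,-46.2]);BY=0.0214
def blk(x,y,z):
    return np.array([BC[0]+x*np.cos(BY)-y*np.sin(BY),BC[1]+x*np.sin(BY)+y*np.cos(BY),z])
E
python3 - <<'E'
from m1 import *
c,K,M=cam("wrist")
print("mid ball",onz((342.7,102.7),K,M,44),blk(0,0,30),"right well",onz((340,198),K,M,40),blk(0,-60,30),"left",blk(0,60,30))
h=cv2.cvtColor(c,cv2.COLOR_BGR2HSV);m=cv2.inRange(h,(5,40,40),(25,255,255));z=np.zeros_like(m);z[262:356,276:366]=m[262:356,276:366]
b=max(cv2.findContours(z,0,1)[0],key=cv2.contourArea);(x,y),r=cv2.minEnclosingCircle(b);print(x,y,r)
e,Rm=state()
# ray in tool
o,d=ray((x,y),K,M);ot=Rm.T@(o-e);dt=Rm.T@d;bt=ot+dt*(68.4-ot[1])/dt[1];print("ball tool",bt)
tgt=blk(0,60,90);tgt[2]=0
w=Rm@bt; goal=np.array([tgt[0]-w[0],tgt[1]-w[1],160]);print(goal)
plan(goal,BY,5)
E
```

```text
mid ball [601.24020332 -45.33196649  44.        ] [599.7 -46.2  30. ] right well [ 601.76587386 -104.76458901   40.        ] [ 600.983902   -106.18626172   30.        ] left [598.416098    13.78626172  30.        ]
320.9400939941406 308.82452392578125 43.3248405456543
t 7.45 tcp [ 589.  -129.9  222.5] x [1.    0.02  0.011] y [ 0.01   0.008 -1.   ] F [-0.1  0.3 -0.5] M [-0.03 -0.03  0.04] w 31.9 j6 1.22
ball tool [-1.32900168 68.4         0.98578409]
[599.04958758  12.28534071 160.        ]
t 7.45 tcp [ 589.  -129.9  222.5] x [1.    0.02  0.011] y [ 0.01   0.008 -1.   ] F [-0.1  0.3 -0.5] M [-0.03 -0.03  0.04] w 31.9 j6 1.22
turn -0.001 per row -0.0003
[2.4, 12.7, 28.3] -0.0
[2.4, 12.7, 28.3] -0.0
[2.5, 12.7, 28.3] -0.0
[2.5, 12.7, 28.3] -0.0
[2.5, 12.7, 28.3] -0.0
```

```bash
python3 -m jog '[10,2,10,31,0,10,2,12,31,0,10,2,12,30,0,10,2,12,30,0,10,2,12,20,0,10,1,12,0,0,10,0,0,0,0]';python3 -c "
from h import *
plan((599,12.3,116),BY,3)"
```

```text
t: 8.32
ee_pos: [595.6, 18.7, 152.9]
orientation: [-1.565, -0.027, 0.007]
contact_force: [-0.2, -0.5, -0.0]
gripper_width: 31.9
t 8.32 tcp [595.6  18.7 152.9] x [1.    0.022 0.013] y [ 0.013  0.006 -1.   ] F [-0.2 -0.5 -0. ] M [-0.03  0.03 -0.01] w 31.9 j6 1.46
turn 0.001 per row 0.0002
[0.9, 12.3, -2.2] 0.0
[0.9, 12.3, -2.2] 0.0
[0.9, 12.3, -2.2] 0.0
```

```bash
python3 -m jog '[10,3,12,-6,0,10,0,12,0,0,10,0,8,0,0,10,0,0,0,0]';python3 -c "
from h import *
plan((599,12.3,114),BY,1);cam('wrist','w6.png')"
```

```text
t: 8.82
ee_pos: [599.9, 9.3, 118.9]
orientation: [-1.566, -0.025, 0.003]
contact_force: [-0.4, -0.4, -0.3]
gripper_width: 31.9
t 8.82 tcp [599.9   9.3 118.9] x [1.    0.018 0.014] y [ 0.014  0.005 -1.   ] F [-0.4 -0.4 -0.3] M [-0.    0.01 -0.04] w 31.9 j6 1.45
turn -0.004 per row -0.0037
[-0.9, 4.9, 2.9] -0.004
```

View pics/w6.png

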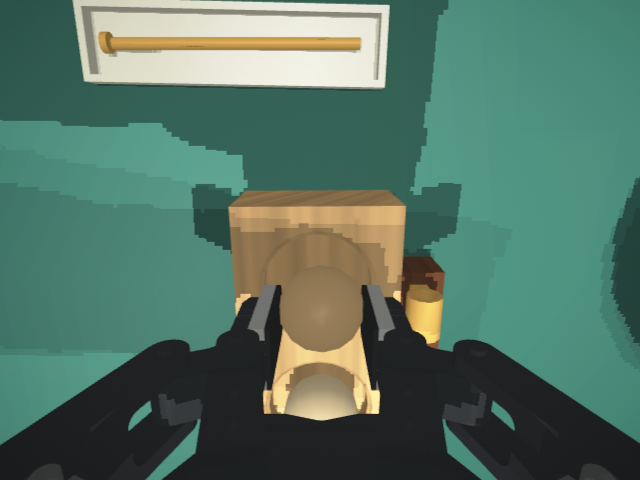

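```bash
python3 -m jog '[10,-1,3,3,0,10,0,2,0,0,10,0,0,0,0]';python3 -c "
from m1 import *
c,K,M=cam('wrist');e,Rm=state()
print('px pred well rim centre',proj(blk(0,60,40),K,M),'ball ctr in well frame', (e+Rm@np.array([-1.3,68.4,1])), blk(0,60,44))"
```

```text
t: 9.25
ee_pos: [599.7, 12.8, 115.3]
orientation: [-1.566, -0.027, 0.001]
contact_force: [0.1, -0.1, -0.1]
gripper_width: 31.8
t 9.3 tcp [599.7  12.8 115.4] x [1.    0.018 0.016] y [ 0.016  0.005 -1.   ] F [ 1.  1. -1.] M [0.03 0.   0.04] w 32.0 j6 1.46
px pred well rim centre [317.51714687 301.2777879 ] ball ctr in well frame [599.54797874  14.05219178  46.95186858] [598.416098    13.78626172  44.        ]
```

```bash
python3 -m jog '[10,-1,2,0,0,10,0,0,0,0]';python3 -m jog '[30,0,0,0,0,55,0,0,0,0,60,0,0,0,0,60,0,-20,0,0,60,0,-40,0,0,60,0,-50,0,0,60,0,0,0,0]';python3 -c "
from h import *
state();cam('wrist','w7.png')"
```

```text
t: 9.55
ee_pos: [598.9, 12.8, 113.6]
orientation: [-1.566, -0.028, 0.001]
contact_force: [-0.2, 0.9, -0.3]
gripper_width: 32.3
t: 10.42
ee_pos: [596.5, 12.3, 225.7]
orientation: [-1.566, -0.026, 0.002]
contact_force: [0.5, -0.2, 0.1]
gripper_width: 51.2
t 10.43 tcp [596.5  12.3 225.7] x [1.    0.018 0.015] y [ 0.015  0.005 -1.   ] F [ 0.5 -0.2  0.1] M [ 0.02 -0.    0.05] w 51.2 j6 1.46
```

View pics/w7.png

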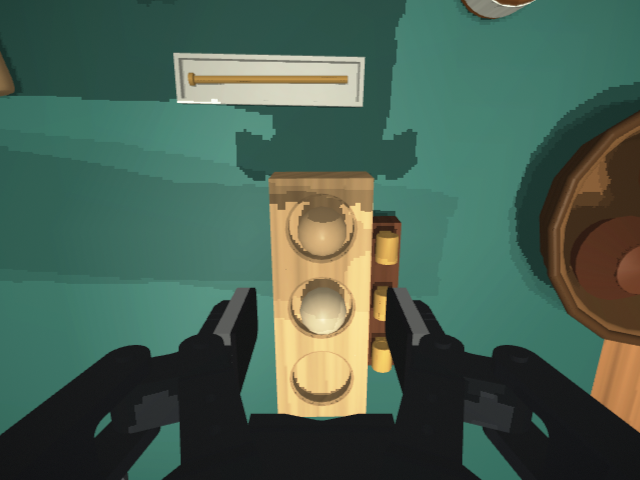

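```bash
python3 -c "
from h import *
plan((499,-352,190),BY,8)"
```

```text
t 10.47 tcp [595.3  12.3 222.8] x [1.    0.018 0.01 ] y [ 0.01   0.005 -1.   ] F [ 0.8 -0.  -0.9] M [-0.04  0.04  0.01] w 51.2 j6 1.46
turn -0.003 per row -0.0004
[-12.9, 3.7, -45.3] -0.0
[-12.9, 3.7, -45.3] -0.0
[-12.9, 3.7, -45.3] -0.0
[-13.0, 3.7, -45.3] -0.0
[-13.0, 3.7, -45.3] -0.0
[-13.0, 3.7, -45.3] -0.0
[-13.0, 3.7, -45.3] -0.0
[-13.0, 3.7, -45.3] -0.0
```

```bash
python3 -m jog '[60,-12,3,-45,0,60,-13,3,-46,0,60,-13,3,-46,0,60,-13,3,-46,0,60,-13,4,-46,0,60,-13,4,-46,0,60,-13,4,-46,0,60,-13,4,-45,0,60,0,0,0,0,60,0,0,0,0]';python3 -c "
from m1 import *
e,Rm=state();c,K,M=cam('wrist','w8.png')
print(proj((499.5,-354,14),K,M))"
```

```text
t: 11.72
ee_pos: [490.5, -361.5, 170.9]
orientation: [-1.55, -0.007, 0.025]
contact_force: [-0.4, -0.9, 0.1]
gripper_width: 51.1
t 11.72 tcp [ 490.5 -361.5  170.9] x [ 1.     0.021 -0.011] y [-0.012  0.021 -1.   ] F [-0.4 -0.9  0.1] M [ 0.   -0.05  0.02] w 51.1 j6 0.8
[340.54764177 237.03897936]
```

View pics/w8.png

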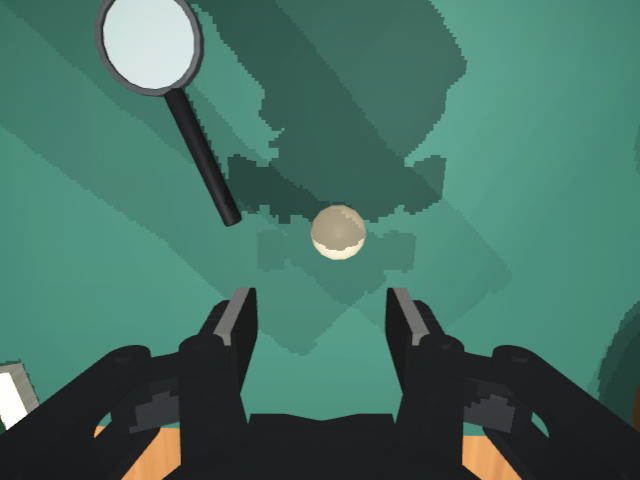

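```bash
python3 -c "
from m1 import *
c,K,M=cam('wrist')
p=onz((338.5,232.2),K,M,14);print(p,'handle',onz((232,222),K,M,5))
e,Rm=state()
b=Rm.T@(p-e);print('ball in tool',b)
plan((p[0]+.01*54,p[1]-.02*60,84),BY,3)"
```

```text
[ 498.07266929 -350.85926354   14.        ] handle [ 431.10058904 -348.13654789    5.        ]
t 11.82 tcp [ 490.9 -361.1  171.4] x [ 1.     0.022 -0.011] y [-0.011  0.02  -1.   ] F [-1.   0.1 -0.2] M [-0.03  0.03 -0.03] w 51.1 j6 0.8
ball in tool [  9.11870925 157.45585322   6.88869521]
t 11.82 tcp [ 490.9 -361.1  171.4] x [ 1.     0.022 -0.011] y [-0.011  0.02  -1.   ] F [-1.   0.1 -0.2] M [-0.03  0.03 -0.03] w 51.1 j6 0.8
turn 0.001 per row 0.0002
[3.0, 29.1, 2.4] 0.0
[3.0, 29.1, 2.4] 0.0
[3.0, 29.1, 2.4] 0.0
```

```bash
python3 -m jog '[60,6,30,4,0,60,3,30,2,0,60,0,16,0,0,60,0,0,0,0]';python3 -c "
from m1 import *
e,Rm=state();c,K,M=cam('wrist','w9.png')
p=np.array([498.1,-350.9,14]);print(proj(p,K,M))
b=max(blobs(c,(0,5,60),(30,120,255),(270,240,375,375)),key=cv2.contourArea)
(x,y),r=cv2.minEnclosingCircle(b);p=onz((x,y),K,M,14);print(x,y,r,p,'in tool',Rm.T@(p-e))
"
```

```text
t: 12.32
ee_pos: [501.8, -349.2, 95.3]
orientation: [-1.552, -0.016, 0.03]
contact_force: [-0.8, -0.1, 1.2]
gripper_width: 51.5
t 12.32 tcp [ 501.8 -349.2   95.3] x [ 1.     0.029 -0.008] y [-0.009  0.018 -1.   ] F [-0.8 -0.1  1.2] M [ 0.02 -0.03 -0.01] w 51.5 j6 0.82
[316.4210345  303.26963071]
315.81903076171875 303.37896728515625 39.615234375 [ 497.8437729  -350.95918675   14.        ] in tool [-3.2892389  81.27264329 -3.18939032]
```

View pics/w9.png

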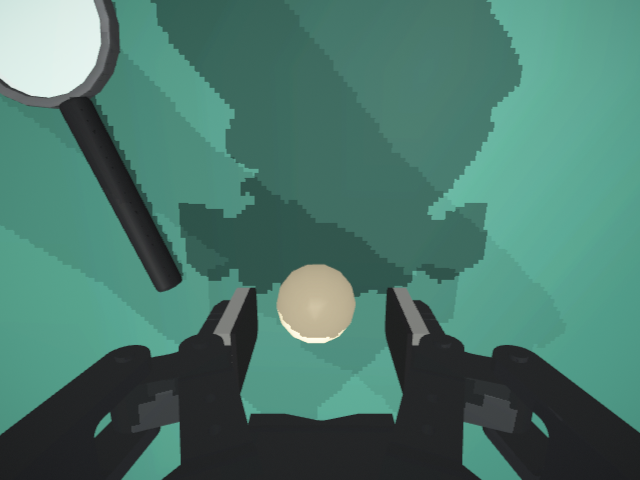

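Ball at (316,303) between the jaws; correct by −3, −3, descend 13, close.

```bash
python3 -m jog '[60,-3,7,-3,0,60,0,5,-1,0,60,0,0,0,0]';python3 -c "
from h import *
state()"; python3 -m jog '[10,0,0,0,0,10,0,0,0,0,10,0,0,0,0,10,0,0,0,0,10,0,0,0,0]' 25;python3 -c "
from h import *
state();cam('wrist','w10.png')"
```

```text
t: 12.75
ee_pos: [500.4, -355.3, 86.9]
orientation: [-1.557, -0.02, 0.025]
contact_force: [-0.1, 0.3, -0.7]
gripper_width: 51.2
t 12.75 tcp [ 500.4 -355.3   86.9] x [ 1.     0.029 -0.003] y [-0.003  0.013 -1.   ] F [-0.1  0.3 -0.7] M [-0.02  0.02  0.  ] w 51.2 j6 0.81
t: 13.38
ee_pos: [500.7, -355.8, 87.8]
orientation: [-1.558, -0.021, 0.024]
contact_force: [0.4, -0.6, -0.5]
gripper_width: 31.4
t 13.38 tcp [ 500.7 -355.8   87.8] x [ 1.     0.028 -0.002] y [-0.002  0.012 -1.   ] F [ 0.4 -0.6 -0.5] M [ 0.03 -0.02 -0.01] w 31.4 j6 0.81
```

View pics/w10.png

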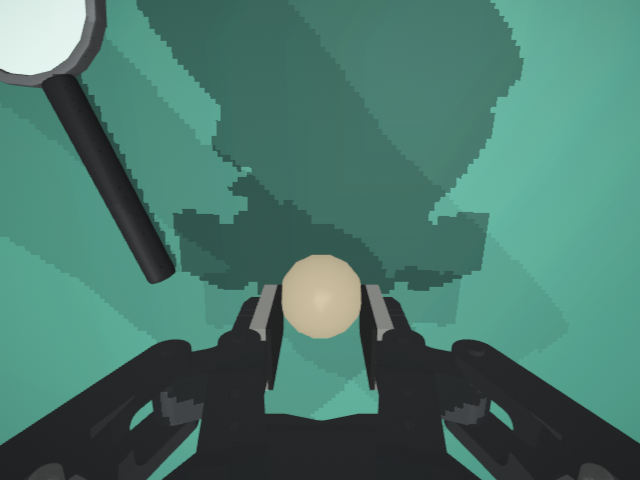

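```bash
python3 -m jog '[55,0,0,0,0,55,0,0,0,0,55,0,3,3,0,55,0,3,1,0,55,0,0,0,0]';python3 -c "
from h import *
state()"
```

```text
t: 14.05
ee_pos: [500.5, -351.3, 81.3]
orientation: [-1.558, -0.021, 0.024]
contact_force: [-0.2, -0.1, 0.4]
gripper_width: 46.6
t 14.05 tcp [ 500.5 -351.3   81.3] x [ 1.     0.029 -0.002] y [-0.003  0.013 -1.   ] F [-0.2 -0.1  0.4] M [-0.03 -0.06 -0.02] w 46.6 j6 0.82
```

```bash
python3 -m jog '[10,0,0,0,0,10,0,0,0,0,10,0,0,0,0,10,0,0,0,0]' 25;python3 -c "
from h import *
state()"; python3 -m jog '[10,0,-20,0,0,10,0,-40,0,0,10,0,-40,0,0,10,0,0,0,0]' 25;python3 -c "
from h import *
state();c,K,M=cam('wrist','w11.png')
plan((600,-110,165),BY,6)"
```

```text
t: 14.55
ee_pos: [500.7, -351.4, 81.6]
orientation: [-1.558, -0.021, 0.024]
contact_force: [-0.4, 0.1, -0.1]
gripper_width: 32.0
t 14.55 tcp [ 500.7 -351.4   81.6] x [ 1.     0.029 -0.002] y [-0.002  0.012 -1.   ] F [-0.4  0.1 -0.1] M [ 0.05 -0.01  0.  ] w 32.0 j6 0.82
t: 15.05
ee_pos: [500.1, -352.2, 182.4]
orientation: [-1.556, -0.019, 0.026]
contact_force: [-0.1, 0.4, 0.3]
gripper_width: 31.9
t 15.05 tcp [ 500.1 -352.2  182.4] x [ 1.     0.028 -0.004] y [-0.005  0.015 -1.   ] F [-0.1  0.4  0.3] M [-0.01 -0.01  0.  ] w 31.9 j6 0.82
t 15.1 tcp [ 499.2 -351.4  179.9] x [ 1.     0.028 -0.007] y [-0.008  0.017 -1.   ] F [ 0.6  0.1 -0.4] M [-0.05 -0.05  0.04] w 31.6 j6 0.82
turn 0.007 per row 0.0011
[17.9, 3.1, 39.7] 0.001
[17.9, 3.1, 39.7] 0.001
[17.9, 3.1, 39.7] 0.001
[17.8, 3.1, 39.8] 0.001
[17.8, 3.1, 39.8] 0.001
[17.7, 3.1, 39.8] 0.001
```

View pics/w11.png

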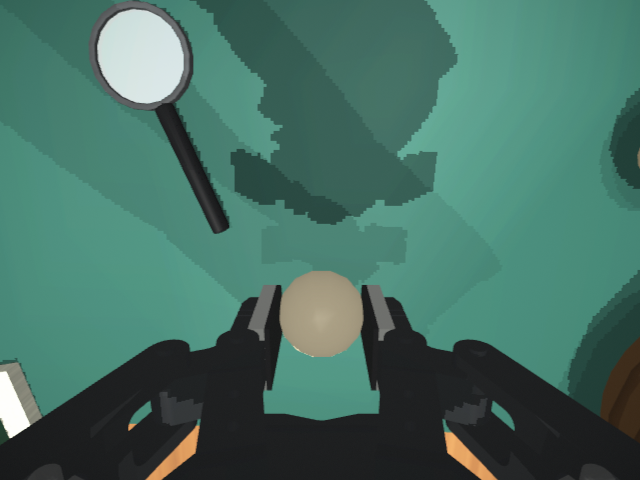

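```bash
python3 -m jog '[10,18,0,40,0,10,18,0,40,0,10,18,2,40,0,10,18,4,40,0,10,18,5,40,0,10,16,5,38,0,10,0,0,0,0,10,0,0,0,0]' 25;python3 -c "
from h import *
e,Rm=state();c,K,M=cam('wrist','w12.png')
bt=np.array([-.7,67.6,0]);w=Rm@bt;t=blk(0,-60,0);print('goal tcp',t-w);plan((t[0]-w[0],t[1]-w[1],116),BY,4)"
```

```text
t: 16.1
ee_pos: [594.2, -101.5, 149.6]
orientation: [-1.544, 0.004, 0.043]
contact_force: [-0.5, 0.1, -0.5]
gripper_width: 31.8
t 16.1 tcp [ 594.2 -101.5  149.6] x [ 0.999  0.026 -0.03 ] y [-0.031  0.026 -0.999] F [-0.5  0.1 -0.5] M [-0.06 -0.07  0.04] w 31.8 j6 1.26
goal tcp [ 603.75418355 -107.9465022    67.52390017]
t 16.15 tcp [ 594.1 -101.6  149.5] x [ 0.999  0.025 -0.03 ] y [-0.031  0.027 -0.999] F [ 0.  -0.4 -0.4] M [-0.03  0.02 -0.01] w 31.9 j6 1.26
turn 0.003 per row 0.0008
[2.6, 8.2, -1.9] 0.001
[2.6, 8.2, -1.9] 0.001
[2.6, 8.2, -1.9] 0.001
[2.6, 8.2, -1.9] 0.001
```

View pics/w12.png

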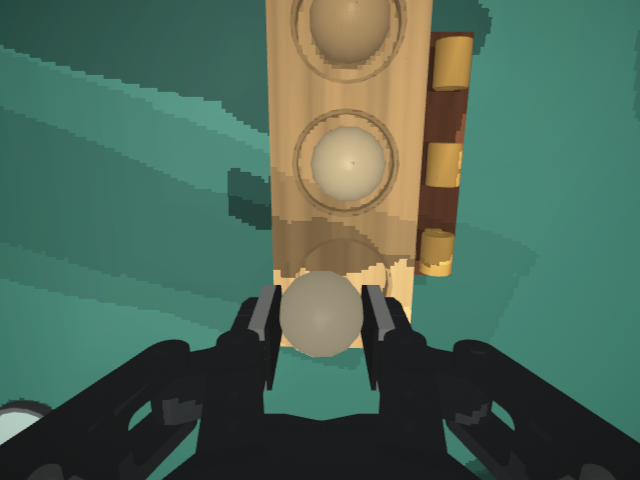

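```bash
python3 -m jog '[10,5,10,-4,0,10,4,10,-3,0,10,1,9,0,0,10,0,3,0,0,10,0,0,0,0]' 25;python3 -c "
from h import *
e,Rm=state();c,K,M=cam('wrist','w13.png')
bt=np.array([-.7,67.6,0]);w=Rm@bt;t=blk(0,-60,45);print('ball',e+w,'goal',t);print('shift',Rm.T@(t-w-e))"
```

```text
t: 16.77
ee_pos: [602.6, -111.4, 113.5]
orientation: [-1.543, 0.01, 0.041]
contact_force: [-0.4, 0.0, 0.2]
gripper_width: 31.6
t 16.77 tcp [ 602.6 -111.4  113.5] x [ 0.999  0.02  -0.032] y [-0.033  0.027 -0.999] F [-0.4  0.   0.2] M [-0.01 -0.02  0.03] w 31.6 j6 1.25
ball [ 599.71566163 -109.56208794   45.95690067] goal [ 600.983902   -106.18626172   45.        ]
shift [1.3651796  1.00582221 3.32338705]
```

View pics/w13.png

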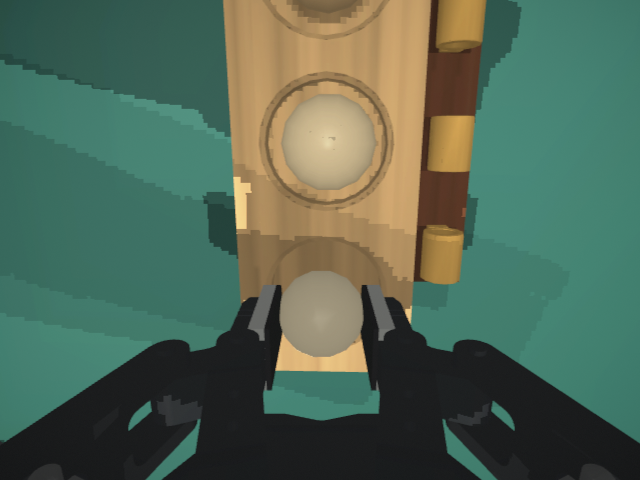

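```bash
python3 -m jog '[10,1,0,3,0,10,0,0,0,0]' 25;python3 -c "
from h import *
e,Rm=state()
bt=np.array([-.7,67.6,0]);w=Rm@bt;t=blk(0,-60,45);print('shift',Rm.T@(t-w-e))"; python3 -m jog '[30,0,0,0,0,55,0,0,0,0,60,0,0,0,0,60,0,-20,0,0,60,0,-30,0,0,60,0,-30,0,0,60,0,-30,0,0,60,0,0,0,0]';python3 -c "
from h import *
state();cam('wrist','w14.png');cam('top','t14.png')"
```

```text
t: 17.08
ee_pos: [604.1, -108.0, 114.6]
orientation: [-1.544, 0.008, 0.04]
contact_force: [-0.2, -1.3, -0.4]
gripper_width: 31.9
t 17.07 tcp [ 604.1 -108.   114.6] x [ 0.999  0.02  -0.03 ] y [-0.031  0.027 -0.999] F [-0.2 -1.3 -0.4] M [-0.04  0.   -0.02] w 31.9 j6 1.26
shift [-0.26346234  2.11026902  0.0181609 ]
t: 18.08
ee_pos: [607.4, -110.9, 227.7]
orientation: [-1.544, 0.008, 0.04]
contact_force: [1.1, 0.4, -0.1]
gripper_width: 51.0
t 18.07 tcp [ 607.4 -110.9  227.7] x [ 0.999  0.02  -0.031] y [-0.031  0.027 -0.999] F [ 1.1  0.4 -0.1] M [-0.07 -0.05  0.03] w 51.0 j6 1.25
```

View pics/w14.png

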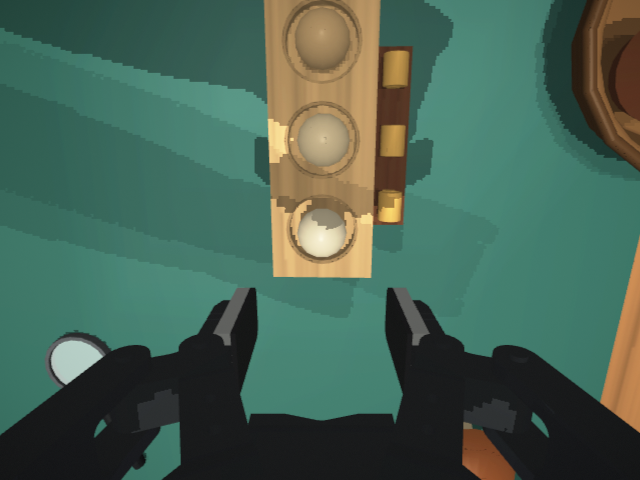

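View pics/t14.png

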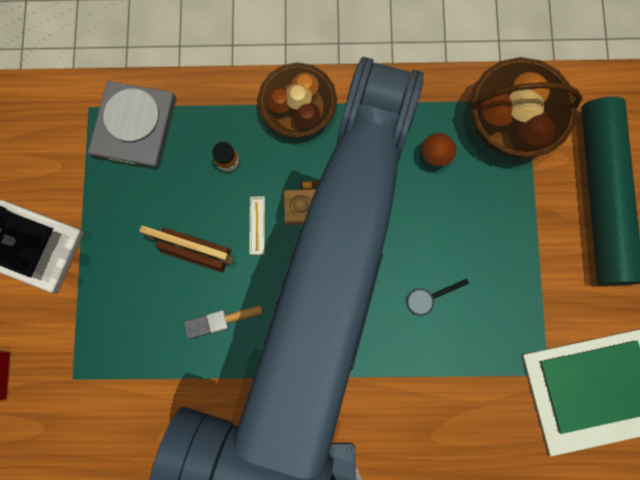

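```bash
python3 - <<'E'
from m1 import *
c,K,M=cam("wrist")
for p in[(397,69),(393,140),(390,207)]:print(onz(p,K,M,34).round(1))
T=cam("top");S=cam("scene")
P=[onz(p,*T[1:],105) for p in [(138.5,231.5),(140.8,224.4),(227.2,252.4),(224.8,259.6)]];print(np.round(P,1));print("ctr",np.mean(P,0));d=P[0]-P[3];print(np.arctan2(d[1],d[0])-np.pi/2,np.linalg.norm(d))
for n,(c,K,M),r in(("t",T,(130,215,245,280)),("s",S,(415,195,570,320))):
    k=cv2.resize(c[r[1]:r[3],r[0]:r[2]],None,fx=5,fy=5,interpolation=cv2.INTER_CUBIC);cv2.imwrite(f"pics/bd_{n}.png",k)
E
```

```text
[643.4  -0.7  34. ]
[643.8 -43.8  34. ]
[644.7 -88.2  34. ]
[[531.8 344.7 105. ]
 [546.7 340.5 105. ]
 [485.9 159.7 105. ]
 [471.  164.3 105. ]]
ctr [508.86102294 252.30888726 105.        ]
-0.32503221041551544 190.3259555621147
```

View pics/bd_t.png

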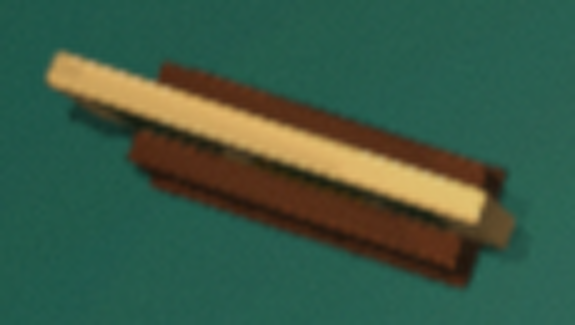

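View pics/bd_s.png

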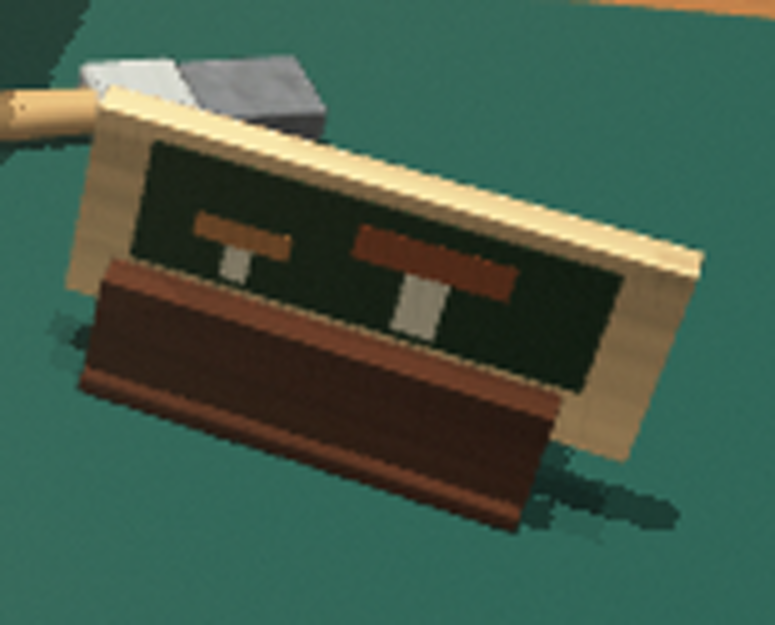

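```bash
python3 -c "
from h import *
S=cam('scene');print(onz((496,231),*S[1:],105),'hinge mid from scene',onz((293.56,303.29),*S[1:],35))
plan((490,195,240),-0.325,10)"
```

```text
[514.25122852 259.08300429 105.        ] hinge mid from scene [652.76099184 -44.46712455  35.        ]
t 18.38 tcp [ 605.  -110.   222.2] x [ 0.999  0.021 -0.04 ] y [-0.041  0.029 -0.999] F [-0.7 -0.1 -0.5] M [-0.05 -0.03 -0.03] w 51.1 j6 1.25
turn 0.345 per row 0.0345
[-10.9, -0.4, 30.8] 0.034
[-12.0, -0.4, 30.4] 0.034
[-13.0, -0.4, 29.9] 0.034
[-14.0, -0.4, 29.5] 0.034
[-15.1, -0.4, 29.0] 0.034
[-16.0, -0.4, 28.4] 0.034
[-17.0, -0.4, 27.9] 0.034
[-18.0, -0.4, 27.3] 0.034
[-18.9, -0.4, 26.6] 0.034
[-19.8, -0.4, 26.0] 0.034
```

```bash
python3 -m jog '[60,-11,-1,31,0.034,60,-12,-1,30,0.034,60,-13,-1,30,0.034,60,-14,-1,29,0.034,60,-15,-1,29,0.034,60,-16,-1,28,0.034,60,-17,-1,28,0.034,60,-18,0,27,0.034,60,-19,0,27,0.034,60,-20,0,26,0.034]';python3 -m jog '[60,0,0,0,0,60,0,0,0,0]'; python3 -c "
from h import *
state();cam('wrist','w15.png');state()"
```

```text
t: 19.62
ee_pos: [483.1, 201.9, 231.6]
orientation: [-1.534, 0.315, -0.212]
contact_force: [0.1, 0.9, 0.3]
gripper_width: 51.3
t: 19.88
ee_pos: [481.6, 203.1, 230.0]
orientation: [-1.536, 0.314, -0.207]
contact_force: [0.2, -0.6, 0.7]
gripper_width: 51.3
t 19.88 tcp [481.6 203.1 230. ] x [ 0.943 -0.326 -0.07 ] y [-0.064  0.029 -0.998] F [ 0.2 -0.6  0.7] M [-0.07 -0.07  0.03] w 51.3 j6 2.15
t 19.93 tcp [481.6 202.9 229.9] x [ 0.943 -0.326 -0.07 ] y [-0.064  0.029 -0.998] F [ 0.6 -0.1 -0.4] M [-0.01 -0.03 -0.06] w 51.2 j6 2.15
```

View pics/w15.png

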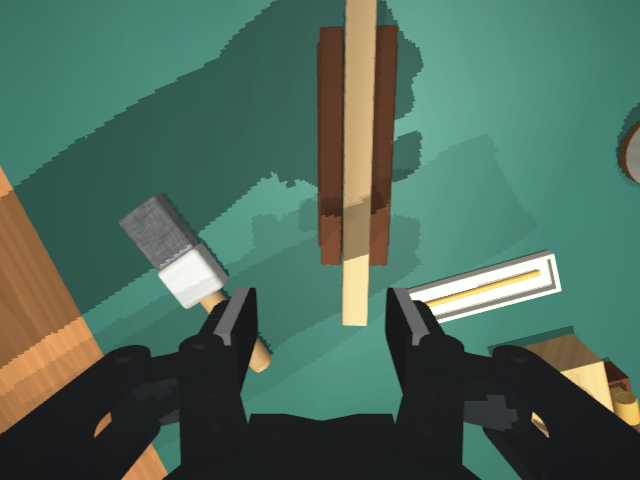

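```bash
python3 - <<'E'
from m1 import *
print(arm.observe()["joints"].round(3))
c,K,M=cam("wrist");e,Rm=state()
a=onz((355,325),K,M,106);b=onz((360.5,20),K,M,106);d=b-a;n=d/np.linalg.norm(d)
print(a,b,"yaw",np.arctan2(d[1],d[0])-np.pi/2,"centre",a+n*95, "thick",np.linalg.norm(onz((343,320),K,M,106)-onz((367,320),K,M,106)))
E
```

```text
[ 0.25   0.084 -0.011  1.53   0.044  2.153]
t 19.98 tcp [481.8 202.7 230.1] x [ 0.943 -0.327 -0.07 ] y [-0.064  0.029 -0.998] F [ 0.6 -0.3 -0.1] M [ 0.03 -0.08 -0.01] w 50.9 j6 2.15
[478.55579526 165.62743446 106.        ] [527.20615689 309.64637992 106.        ] yaw -0.3257699013789481 centre [508.95943269 255.63087234 106.        ] thick 13.230443844254406
```

```bash
python3 -m jog '[60,8,0,56,0,60,0,0,0,0,60,0,0,0,0]';python3 -c "
from h import *
state();print(arm.observe()['joints'].round(3))"
```

```text
t: 20.35
ee_pos: [508.4, 250.3, 226.6]
orientation: [-1.539, 0.323, -0.209]
contact_force: [-0.8, 0.3, -0.0]
gripper_width: 51.1
t 20.35 tcp [508.4 250.3 226.6] x [ 0.94  -0.332 -0.074] y [-0.069  0.026 -0.997] F [-0.8  0.3 -0. ] M [-0.04 -0.09  0.04] w 51.1 j6 2.23
[0.319 0.202 0.112 1.539 0.047 2.228]
```

```bash
python3 -m jog '[60,50,0,0,0,60,0,0,0,0,60,0,0,0,0]';python3 -c "
from h import *
state()"; python3 -m jog '[60,-10,0,0,0,60,-10,0,0,0,60,-10,0,0,0,60,-10,0,0,0,60,-10,0,0,0,60,0,0,0,0]';python3 -c "
from h import *
state()"
```

```text
t: 20.72
ee_pos: [555.3, 230.4, 222.2]
orientation: [-1.54, 0.327, -0.209]
contact_force: [-0.1, 0.2, 0.5]
gripper_width: 51.4
t 20.73 tcp [555.3 230.4 222.2] x [ 0.939 -0.335 -0.076] y [-0.072  0.026 -0.997] F [-0.1  0.2  0.5] M [-0.08 -0.06  0.01] w 51.4 j6 2.18
t: 21.48
ee_pos: [502.4, 249.2, 229.3]
orientation: [-1.538, 0.323, -0.209]
contact_force: [0.6, -1.2, -0.1]
gripper_width: 51.1
t 21.48 tcp [502.4 249.2 229.3] x [ 0.94  -0.332 -0.074] y [-0.069  0.027 -0.997] F [ 0.6 -1.2 -0.1] M [ 0.01 -0.08 -0.02] w 51.1 j6 2.23
```

```bash
python3 -m jog '[60,0,20,0,0,60,0,20,0,0,60,0,0,0,0,60,0,0,0,0]';python3 -c "
from h import *
state()"; python3 -m jog '[60,0,-40,0,0,60,0,0,0,0,60,0,0,0,0]';python3 -c "
from h import *
state()"
```

```text
t: 21.98
ee_pos: [500.7, 250.5, 189.7]
orientation: [-1.537, 0.321, -0.211]
contact_force: [0.6, 0.2, 0.2]
gripper_width: 51.2
t 21.98 tcp [500.7 250.5 189.7] x [ 0.941 -0.332 -0.071] y [-0.066  0.028 -0.997] F [0.6 0.2 0.2] M [-0.06 -0.05 -0.01] w 51.2 j6 2.23
t: 22.35
ee_pos: [504.1, 249.2, 231.9]
orientation: [-1.537, 0.32, -0.213]
contact_force: [0.1, 0.4, -0.8]
gripper_width: 51.0
t 22.35 tcp [504.1 249.2 231.9] x [ 0.94  -0.333 -0.07 ] y [-0.064  0.028 -0.998] F [ 0.1  0.4 -0.8] M [-0.05 -0.1   0.  ] w 51.0 j6 2.23
```

```bash
cat > s.py <<'E'
from h import *
s=arm.observe();q=s["joints"];Rm=R.from_rotvec(s["orientation"]).as_matrix();j1=q[0]
y=Rm[:,1];print("rad %.4f tan %.4f"%(y[0]*np.cos(j1)+y[1]*np.sin(j1),-y[0]*np.sin(j1)+y[1]*np.cos(j1)),"q",q.round(3),"qv",s["qvel"].round(2),"p",s["ee_pos"].round(1),"xang",np.arctan2(Rm[1,0],Rm[0,0]).round(3))
E
python3 s.py
python3 -m jog '[60,30,0,0,0]' >/dev/null; python3 s.py
python3 -m jog '[60,0,0,0,0]' >/dev/null; python3 s.py
python3 -m jog '[60,-30,0,0,0]' >/dev/null; python3 s.py
python3 -m jog '[60,0,0,0,0]' >/dev/null; python3 s.py
```

```text
rad -0.0521 tan 0.0468 q [0.319 0.185 0.104 1.542 0.047 2.229] qv [-0.   -0.02  0.05  0.    0.    0.  ] p [504.1 249.2 231.9] xang -0.34
rad -0.0527 tan 0.0456 q [0.29  0.241 0.167 1.55  0.046 2.197] qv [-0.27  0.49  0.53  0.03 -0.03 -0.25] p [531.8 239.9 230.7] xang -0.338
rad -0.0533 tan 0.0452 q [0.288 0.244 0.168 1.549 0.045 2.197] qv [ 0.03 -0.03 -0.02  0.04  0.02  0.  ] p [532.8 239.2 229.8] xang -0.339
rad -0.0529 tan 0.0470 q [0.318 0.187 0.105 1.541 0.047 2.229] qv [ 0.26 -0.48 -0.53 -0.04  0.02  0.25] p [505.1 248.6 231. ] xang -0.342
rad -0.0545 tan 0.0476 q [0.32  0.185 0.102 1.542 0.048 2.23 ] qv [-0.03  0.03  0.02 -0.03 -0.02  0.  ] p [503.3 249.3 230.9] xang -0.34
```

```bash
python3 -m jog '[60,0,-12,0,0,60,0,-12,0,0,60,0,-12,0,0,60,0,-12,0,0,60,0,-12,0,0,60,0,-12,0,0,60,0,-12,0,0,60,0,-12,0,0]' >/dev/null; python3 s.py
python3 -m jog '[60,0,60,0,0]' >/dev/null; python3 s.py
python3 -m jog '[60,0,60,0,0]' >/dev/null; python3 s.py
python3 -m jog '[60,0,0,0,0]' >/dev/null; python3 s.py
python3 -m jog '[60,0,0,0,0]' >/dev/null; python3 s.py
```

```text
rad -0.0531 tan 0.0468 q [0.31  0.217 0.344 1.75  0.047 2.221] qv [-0.01  0.06  0.27  0.22  0.   -0.01] p [511.  246.1 333.6] xang -0.341
rad -0.0358 tan 0.0472 q [0.315 0.188 0.206 1.625 0.047 2.226] qv [ 0.04 -0.16 -1.32 -1.03  0.    0.04] p [511.1 248.9 281.5] xang -0.341
rad -0.0325 tan 0.0474 q [0.32  0.182 0.08  1.502 0.047 2.231] qv [ 0.04 -0.06 -0.93 -0.98  0.    0.04] p [509.  251.2 221.6] xang -0.341
rad -0.0490 tan 0.0473 q [0.32  0.185 0.069 1.504 0.047 2.231] qv [-0.   -0.04  0.17  0.01  0.   -0.  ] p [504.2 249.7 214.2] xang -0.341
rad -0.0448 tan 0.0473 q [0.32  0.184 0.075 1.506 0.047 2.231] qv [ 0.    0.02 -0.04  0.01 -0.   -0.  ] p [505.5 250.1 217.3] xang -0.341
```

```bash
cat > settle.py <<'E'
from h import *
for _ in range(3): arm.get_image("top")
exec(open("s.py").read())
E
python3 -m jog '[60,0,-12,0,0,60,0,-14,0,0,60,0,-14,0,0,60,0,-14,0,0,60,0,-8,0,0,60,0,-3,0,0]' >/dev/null; python3 s.py
python3 -m jog '[60,0,60,0,0,60,0,0,0,0]' >/dev/null; python3 s.py;python3 settle.py
```

```text
rad -0.0132 tan 0.0471 q [0.314 0.186 0.252 1.65  0.047 2.225] qv [-0.    0.    0.08  0.06  0.   -0.  ] p [516.7 249.8 305.4] xang -0.34
rad -0.0225 tan 0.0470 q [0.318 0.177 0.113 1.529 0.047 2.23 ] qv [-0.01 -0.06  0.31 -0.    0.   -0.  ] p [511.8 251.1 240.4] xang -0.341
rad 0.0103 tan 0.0473 q [0.318 0.172 0.139 1.528 0.047 2.23 ] qv [ 0.   -0.01  0.07 -0.   -0.    0.  ] p [521.1 254.1 256.8] xang -0.34
```

```bash
python3 -c "
from h import *
plan((509.3,251.6,195),-0.325,5)"
```

```text
t 25.5 tcp [521.1 254.1 256.8] x [ 0.942 -0.334 -0.021] y [-0.005  0.048 -0.999] F [0.2 0.8 1.2] M [ 0.02 -0.04 -0.03] w 51.3 j6 2.23
turn -0.016 per row -0.0033
[-1.8, 12.3, -1.8] -0.003
[-1.8, 12.3, -1.8] -0.003
[-1.8, 12.3, -1.8] -0.003
[-1.8, 12.3, -1.8] -0.003
[-1.8, 12.3, -1.8] -0.003
```

```bash
python3 -m jog '[60,-2,12,-2,-0.004,60,-2,12,-2,-0.004,60,-2,12,-2,-0.004,60,-2,12,-2,-0.004,60,-2,8,-2,0,60,0,3,0,0,60,0,0,0,0]' >/dev/null; python3 s.py;python3 -c "
from h import *
plan((509.3,251.6,157),-0.325,4);cam('wrist','w16.png');cam('scene','s16.png')"
```

```text
rad 0.0306 tan 0.0472 q [3.200e-01 1.410e-01 1.000e-03 1.400e+00 4.700e-02 2.215e+00] qv [ 0. -0. -0. -0.  0.  0.] p [514.2 252.7 204.7] xang -0.323
t 26.38 tcp [514.2 252.7 204.7] x [ 0.948 -0.318 -0.004] y [ 0.014  0.054 -0.998] F [-0.4 -0.6 -0.3] M [-0.1   0.02 -0.07] w 51.1 j6 2.21
turn 0.001 per row 0.0004
[-1.0, 11.9, -1.3] 0.0
[-1.0, 11.9, -1.3] 0.0
[-1.0, 11.9, -1.3] 0.0
[-1.0, 11.9, -1.3] 0.0
```

View pics/w16.png

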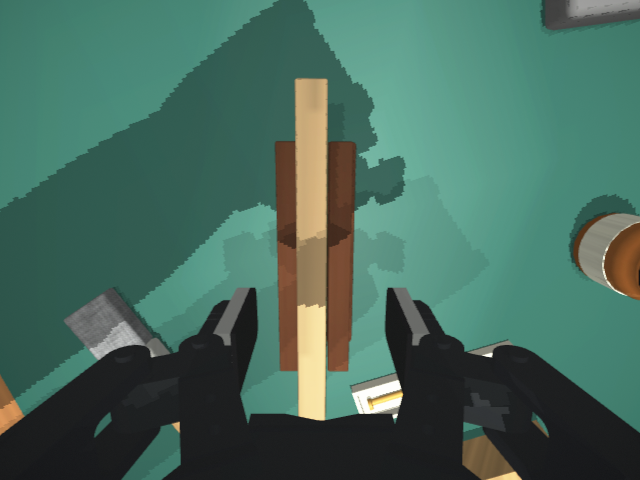

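```bash
python3 - <<'E'
from m1 import *
c,K,M=cam("wrist");e,Rm=state()
a=onz((312,420),K,M,106);b=onz((311.3,79),K,M,106);d=b-a
print(a,b,np.linalg.norm(d),"yaw",np.arctan2(d[1],d[0])-np.pi/2,"mid",b-d/np.linalg.norm(d)*95)
m=b-d/np.linalg.norm(d)*95;m[2]=106
print("mid top in tool",Rm.T@(m-e))
c2=c[60:140,280:360];cv2.imwrite("pics/z.png",cv2.resize(c2,None,fx=5,fy=5))
E
```

```text
t 26.52 tcp [514.6 252.8 205.6] x [ 0.948 -0.318 -0.003] y [ 0.015  0.055 -0.998] F [ 0.8 -0.2  0.9] M [-0.07 -0.04  0.04] w 51.1 j6 2.21
[486.29481607 187.44907482 106.        ] [539.30489613 343.61312162 106.        ] 164.91597284773385 yaw -0.32724653202877985 mid [508.76839006 253.65467678 106.        ]
mid top in tool [-5.52662996 99.36227355 -6.72726621]
```

```bash
python3 -m jog '[60,-3,8,-3,0,60,-2,10,-3,0,60,0,10,0,0,60,0,10,0,0,60,0,6,0,0,60,0,0,0,0]' >/dev/null; python3 s.py;python3 -c "
from h import *
e,Rm=state()
m=np.array([508.9,254,106.]);print(Rm.T@(m-e))
c,K,M=cam('wrist','w17.png')"
```

```text
rad 0.0313 tan 0.0472 q [ 0.32   0.141 -0.093  1.305  0.047  2.215] qv [-0.   -0.    0.01 -0.   -0.    0.  ] p [508.  251.  157.7] xang -0.323
t 27.27 tcp [508.  251.  157.7] x [ 0.948 -0.318 -0.003] y [ 0.015  0.055 -0.998] F [0.1 0.3 0.3] M [-0.13 -0.01  0.03] w 51.4 j6 2.22
[2.34918090e-02 5.18299788e+01 2.33022219e-01]
```

View pics/w17.png

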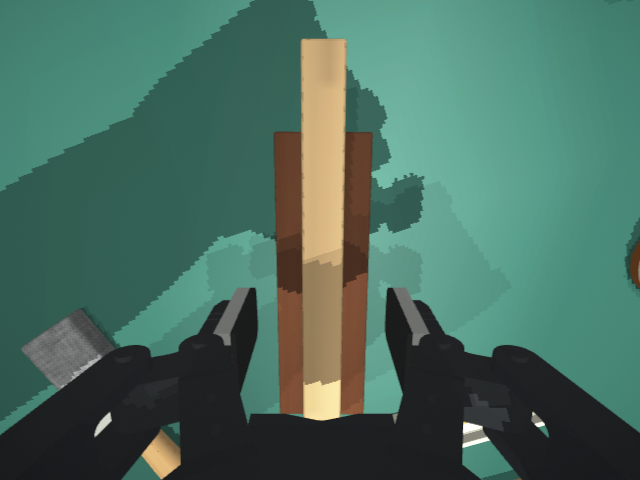

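```bash
python3 -m jog '[40,0,0,0,0,25,0,0,0,0,20,0,0,0,0,10,0,0,0,0,0,0,0,0,0,0,0,0,0,0,0,0,0,0,0]' 60; python3 s.py;python3 -c "
from h import *
e,Rm=state()
c,K,M=cam('wrist','w18.png')
b=onz((323.5,40),K,M,106);print(b,Rm.T@(b-e))"
```

```text
t: 28.2
ee_pos: [509.2, 251.3, 159.7]
orientation: [-1.498, 0.245, -0.259]
contact_force: [-1.7, -0.4, -0.1]
gripper_width: 12.5
rad 0.0348 tan 0.0472 q [ 0.32   0.14  -0.09   1.306  0.047  2.215] qv [-0.  0.  0.  0.  0.  0.] p [509.2 251.3 159.7] xang -0.323
t 28.2 tcp [509.2 251.3 159.7] x [ 0.948 -0.318 -0.   ] y [ 0.018  0.056 -0.998] F [-1.7 -0.4 -0.1] M [-0.11 -0.03 -0.04] w 12.5 j6 2.22
[540.06564822 344.17926719 106.        ] [-0.18905583 59.35760781 94.54681923]
```

View pics/w18.png

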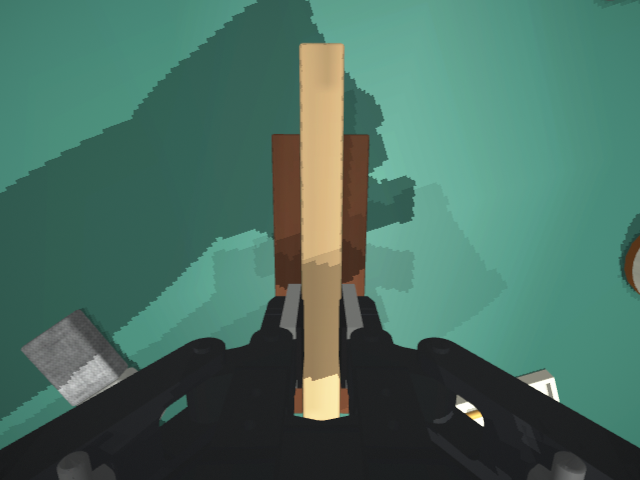

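```bash
cat >> h.py <<'E'
GRASP=None
E
python3 - <<'E'
from h import *
e,Rm=state()
yb=np.array([.318,.948,0]);yb/=np.linalg.norm(yb)
P=np.array([509.8,254.1,16.]);t=Rm.T@(P-e);t[0]=0
print(t)
np.savez("grasp.npz",bores=t,yb=Rm.T@yb,zb=Rm.T@np.array([0,0,1.]))
print(Rm.T@yb,Rm.T@np.array([0,0,1.]))
E
python3 -m jog '[0,0,-6,0,0,0,0,-10,0,0,0,0,-12,0,0,0,0,-12,0,0,0,0,-12,0,0,0,0,-12,0,0,0,0,-12,0,0,0,0,-8,0,0,0,0,-4,0,0,0,0,0,0,0]'; python3 s.py;python3 -c "
from h import *
e,Rm=state()
c,K,M=cam('scene','s19.png')"
```

```text
t 28.25 tcp [509.2 251.3 159.7] x [ 0.948 -0.318 -0.   ] y [ 0.018  0.056 -0.998] F [-0.3  0.3 -0. ] M [ 0.03 -0.   -0.  ] w 12.5 j6 2.22
[  0.         143.65836258  -5.60238575]
[2.96095152e-04 5.86672084e-02 9.98277552e-01] [-4.23069688e-04 -9.98277499e-01  5.86673308e-02]
t: 29.5
ee_pos: [507.4, 245.9, 253.8]
orientation: [-1.498, 0.245, -0.259]
contact_force: [0.4, -0.1, -1.9]
gripper_width: 12.8
rad 0.0341 tan 0.0472 q [0.312 0.108 0.062 1.491 0.047 2.207] qv [-0.  0. -0.  0. -0.  0.] p [507.4 245.9 253.8] xang -0.323
t 29.5 tcp [507.4 245.9 253.8] x [ 0.948 -0.318 -0.001] y [ 0.018  0.055 -0.998] F [ 0.4 -0.1 -1.9] M [-0.08 -0.04 -0.01] w 12.8 j6 2.21
```

View pics/s19.png

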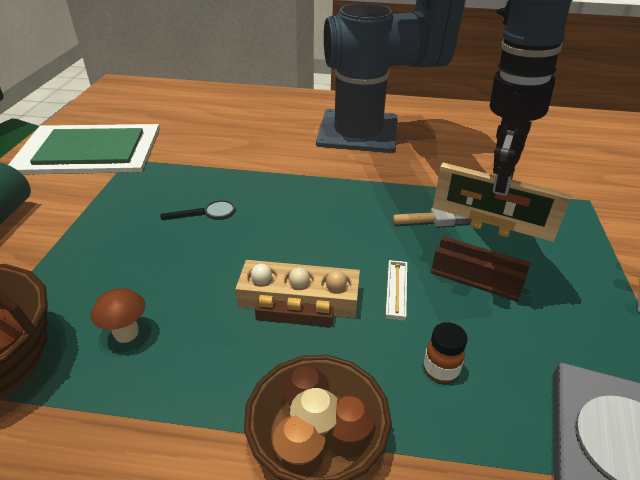

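```bash
cat > bd.py <<'E'
from h import *
G=np.load("grasp.npz")
H=np.array([646.7,-45.0,34.0])
def board(pr=True):
    e,Rm=state(pr);b=e+Rm@G["bores"];y=Rm@G["yb"];z=Rm@G["zb"]
    if pr: print("bores",b.round(1),"yaw",np.arctan2(-y[0],y[1]).round(4),"y.z",y[2].round(4),"up",z.round(4),"need tool shift",(Rm.T@(H-b)).round(1),"world",(H-b).round(1))
    return b,y,z,Rm
E
python3 - <<'E'
from bd import *
b,y,z,Rm=board()
a=-(BY-np.arctan2(-y[0],y[1]))
Rn=Rm@R.from_rotvec([0,a,0]).as_matrix();t=H+[0,0,65]-Rn@G["bores"];print("turn",a,"tcp",t)
plan(t,BY,10)
E
```

```text
t 29.55 tcp [507.2 245.9 253.5] x [ 0.948 -0.318 -0.001] y [ 0.017  0.055 -0.998] F [-0.6 -0.  -1.2] M [-0.09  0.06 -0.01] w 12.5 j6 2.21
bores [508.  248.5 109.7] yaw -0.3237 y.z -0.0007 up [8.e-04 5.e-04 1.e+00] need tool shift [ 224.9   61.8 -238.2] world [ 138.7 -293.5  -75.7]
turn -0.34507957431662495 tcp [644.06839439 -47.34524954 242.72434144]
t 29.55 tcp [507.2 245.9 253.5] x [ 0.948 -0.318 -0.001] y [ 0.017  0.055 -0.998] F [-0.6 -0.  -1.2] M [-0.09  0.06 -0.01] w 12.5 j6 2.21
turn -0.344 per row -0.0344
[22.3, -0.3, -23.5] -0.034
[21.5, -0.3, -24.2] -0.034
[20.6, -0.3, -25.0] -0.034
[19.8, -0.3, -25.7] -0.034
[18.9, -0.3, -26.3] -0.034
[17.9, -0.3, -27.0] -0.034
[17.0, -0.3, -27.6] -0.034
[16.0, -0.3, -28.1] -0.034
[15.1, -0.3, -28.7] -0.034
[14.1, -0.3, -29.2] -0.034
```

```bash
python3 -m jog '[0,22,-2,-23,-0.034,0,21,-2,-24,-0.034,0,20,-2,-25,-0.034,0,20,-2,-26,-0.034,0,19,-2,-26,-0.034,0,18,-2,-27,-0.034,0,17,-2,-28,-0.034,0,16,-2,-28,-0.034,0,12,-1,-22,-0.034,0,6,0,-12,-0.034]'; python3 -m jog '[0,0,0,0,0,0,0,0,0,0]' >/dev/null; python3 s.py; python3 -c "
from bd import *
board()
cam('scene','s20.png');cam('wrist','w20.png')"
```

```text
t: 30.8
ee_pos: [634.3, -30.0, 247.9]
orientation: [-1.515, -0.028, 0.021]
contact_force: [0.1, 0.5, -1.7]
gripper_width: 12.4
rad -0.0097 tan 0.0561 q [-0.175  0.338  0.316  1.559  0.056  1.366] qv [-0.    0.01 -0.   -0.   -0.    0.  ] p [633.9 -30.5 246. ] xang 0.029
t 31.05 tcp [633.9 -30.5 246. ] x [1.    0.029 0.002] y [ 0.     0.057 -0.998] F [-0.2 -0.2 -2.1] M [-0.1  -0.06  0.  ] w 12.7 j6 1.37
bores [634.1 -28.  102.3] yaw 0.0286 y.z -0.0018 up [-0.0024  0.0017  1.    ] need tool shift [ 12.   67.2 -21.3] world [ 12.6 -17.  -68.3]
```

View pics/s20.png

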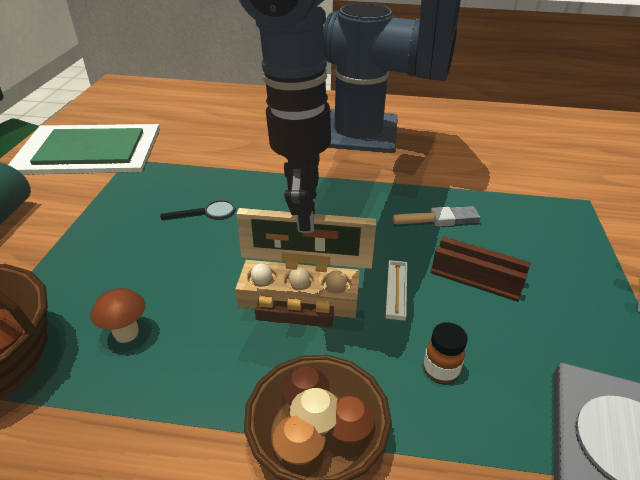

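View pics/w20.png

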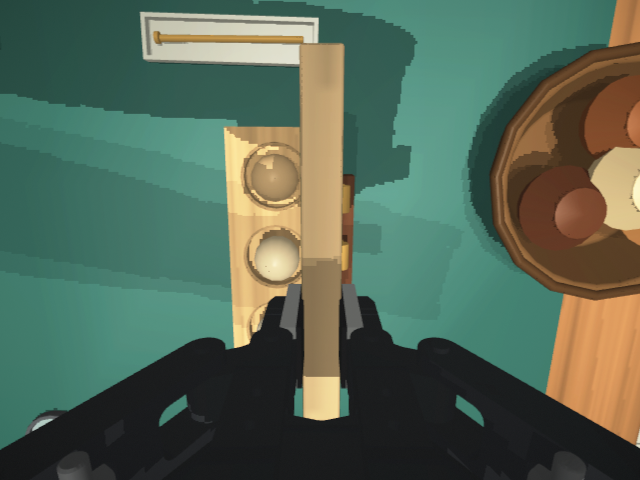

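```bash
python3 -m jog '[0,4,2,-6,0.003,0,4,6,-6,0.003,0,3,8,-5,0,0,1,8,-2,0,0,0,8,0,0,0,0,5,0,0,0,0,2,0,0,0,0,0,0,0]'; python3 s.py; python3 -c "
from bd import *
b,y,z,Rm=board()
c,K,M=cam('scene','s21.png');cam('wrist','w21.png')
cv2.imwrite('pics/s21z.png',cv2.resize(c[190:340,220:400],None,fx=4,fy=4,interpolation=cv2.INTER_CUBIC))
print('board knuckle px pred',proj(b+22*y,K,M),proj(b-22*y,K,M),'hinge',[proj(H+np.array([-.0214*k,k,0]),K,M) for k in(44,0,-44)])"
```

```text
t: 32.15
ee_pos: [646.5, -46.3, 202.6]
orientation: [-1.513, -0.019, 0.02]
contact_force: [-0.0, -0.1, -2.2]
gripper_width: 12.5
rad -0.0122 tan 0.0559 q [-0.196  0.379  0.283  1.486  0.056  1.35 ] qv [ 0. -0. -0. -0.  0.  0.] p [646.5 -46.3 202.6] xang 0.025
t 32.15 tcp [646.5 -46.3 202.6] x [1.    0.025 0.   ] y [-0.001  0.057 -0.998] F [-0.  -0.1 -2.2] M [-0.08 -0.02  0.01] w 12.5 j6 1.35
bores [646.5 -43.7  58.9] yaw 0.0245 y.z -0.0014 up [-8.0e-04  1.4e-03  1.0e+00] need tool shift [ 0.2 24.8 -2.8] world [  0.2  -1.3 -24.9]
board knuckle px pred [308.98377353 290.62148086] [280.07087293 287.96427037] hinge [array([322.39498379, 303.56121079]), array([293.95199206, 300.86359006]), array([265.74679468, 298.18852248])]
```

View pics/s21z.png

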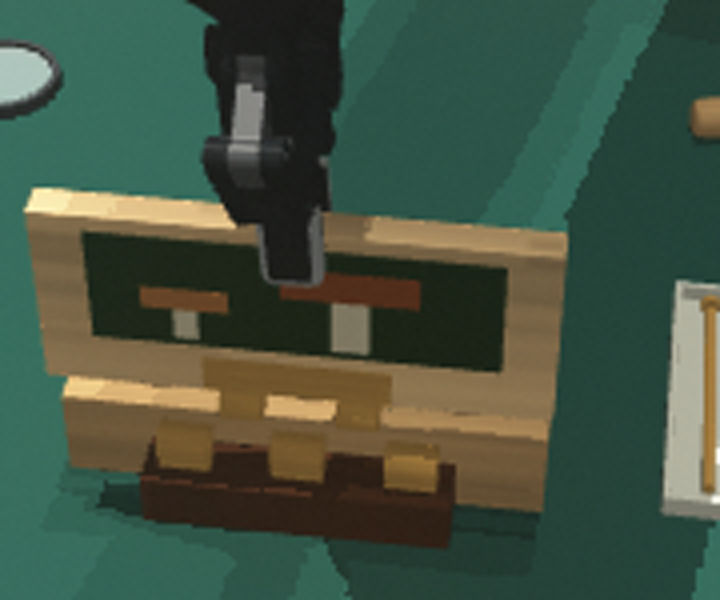

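View pics/w21.png

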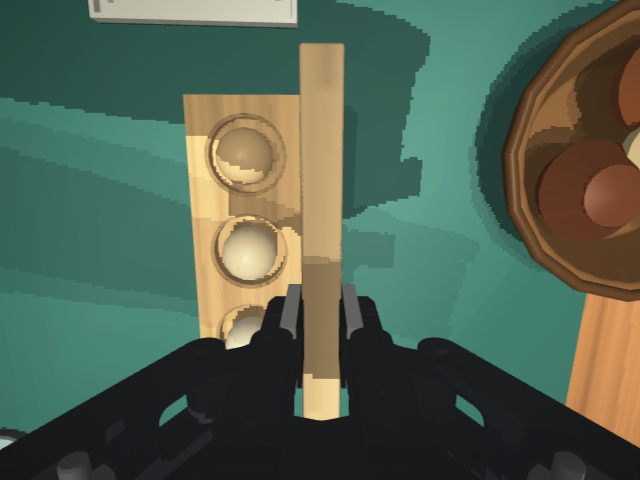

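```bash
python3 - <<'E'
from bd import *
b,y,z,Rm=board()
c,K,M=cam("wrist")
h=cv2.cvtColor(c,cv2.COLOR_BGR2HSV)
L=[]
for v in range(110,300,10):
    m=(h[v,150:290,0]<40)&(h[v,150:290,1]<150)&(h[v,150:290,2]>60);us=np.where(m)[0]
    L.append(onz((150+us[0]-.5,v),K,M,40))
L=np.array(L);p=np.polyfit(L[:,1],L[:,0],1);r=np.abs(np.polyval(p,L[:,1])-L[:,0]).max()
print("front x at y=-46: %.1f (model %.1f) slope %.4f res %.2f"%(np.polyval(p,-46),BC[0]-35,p[0],r))
V=[]
for u in range(200,295,8):
    m=(h[70:130,u,0]<40)&(h[70:130,u,1]<150);vs=np.where(m)[0];V.append(onz((u,70+vs[0]-.5),K,M,40))
V=np.array(V);print("left end y",V[:,1].mean(),"at x",V[:,0].mean(),"model",blk(0,95,40))
# board ends: far end px
print("far board end",onz((322,43),K,M,b[2]+90), "expected", b+95*y)
S=cam("scene");c=S[0]
hh=cv2.cvtColor(c,cv2.COLOR_BGR2HSV)
for (u,v) in [(294,304),(266,301),(280,290),(309,293),(294,292),(280,283)]:print((u,v),hh[v,u])
print([ (v,hh[v,280].tolist()) for v in range(276,300)])
print([ (v,hh[v,294].tolist()) for v in range(288,316)])
E
```

```text
t 32.25 tcp [646.7 -46.4 203.1] x [1.    0.025 0.001] y [-0.     0.057 -0.998] F [ 0.3  0.2 -2.3] M [-0.06 -0.    0.01] w 12.5 j6 1.35
bores [646.8 -43.8  59.3] yaw 0.0245 y.z -0.0016 up [-0.0014  0.0016  1.    ] need tool shift [-0.1 25.2 -2.7] world [ -0.1  -1.2 -25.3]
front x at y=-46: 564.8 (model 564.7) slope -0.0203 res 0.30
left end y 49.02556113855717 at x 598.8988657653725 model [597.66715517  48.77824773  40.        ]
far board end [643.57716407  50.85659519 149.33008756] expected [644.4375907   51.20821345  59.17588337]
(294, 304) [ 18 158 118]
(266, 301) [ 18 153 118]
(280, 290) [ 18 157 122]
(309, 293) [ 18 160 126]
(294, 292) [ 18 119 214]
(280, 283) [ 19 156 113]
[(276, [48, 98, 39]), (277, [21, 105, 102]), (278, [18, 110, 134]), (279, [18, 111, 131]), (280, [18, 153, 112]), (281, [19, 155, 112]), (282, [19, 155, 112]), (283, [19, 156, 113]), (284, [19, 154, 109]), (285, [18, 155, 112]), (286, [19, 153, 113]), (287, [19, 155, 112]), (288, [18, 159, 119]), (289, [18, 155, 123]), (290, [18, 157, 122]), (291, [18, 153, 120]), (292, [18, 153, 117]), (293, [19, 155, 112]), (294, [18, 155, 110]), (295, [17, 124, 113]), (296, [17, 123, 114]), (297, [17, 121, 114]), (298, [17, 124, 113]), (299, [17, 125, 114])]
[(288, [18, 159, 114]), (289, [18, 132, 131]), (290, [18, 119, 210]), (291, [17, 119, 214]), (292, [18, 119, 214]), (293, [18, 118, 212]), (294, [17, 123, 184]), (295, [17, 122, 115]), (296, [16, 125, 116]), (297, [17, 124, 115]), (298, [18, 152, 104]), (299, [18, 155, 107]), (300, [18, 160, 110]), (301, [18, 157, 115]), (302, [18, 156, 119]), (303, [18, 157, 117]), (304, [18, 158, 118]), (305, [18, 158, 113]), (306, [18, 155, 110]), (307, [19, 153, 110]), (308, [19, 156, 111]), (309, [19, 159, 111]), (310, [15, 141, 47]), (311, [11, 130, 47]), (312, [13, 130, 47]), (313, [11, 150, 73]), (314, [12, 130, 49]), (315, [13, 125, 47])]
```

```bash
python3 -m jog '[0,0,5,-1,0.003,0,0,5,-1,0,0,0,4,0,0,0,0,3,0,0,0,0,0,0,0]'; python3 s.py; python3 -c "
from bd import *
board()"
```

```text
t: 32.98
ee_pos: [646.9, -47.6, 185.1]
orientation: [-1.514, -0.017, 0.016]
contact_force: [0.7, 0.2, -2.8]
gripper_width: 12.5
rad -0.0110 tan 0.0558 q [-0.198  0.383  0.252  1.451  0.056  1.351] qv [-0. -0.  0. -0. -0. -0.] p [646.9 -47.6 185.1] xang 0.021
t 32.98 tcp [646.9 -47.6 185.1] x [1.    0.021 0.001] y [ 0.     0.057 -0.998] F [ 0.7  0.2 -2.8] M [-0.07  0.03 -0.03] w 12.5 j6 1.35
bores [647.  -45.   41.3] yaw 0.0211 y.z -0.0018 up [-0.0019  0.0018  1.    ] need tool shift [-0.4  7.3 -0.4] world [-0.3  0.  -7.3]
```

```bash
python3 -c "
from bd import *
c,K,M=cam('scene')
cv2.imwrite('pics/s22z.png',cv2.resize(c[260:330,230:370],None,fx=5.5,fy=5.5,interpolation=cv2.INTER_CUBIC))"
```

```text
(no output)
```

View pics/s22z.png

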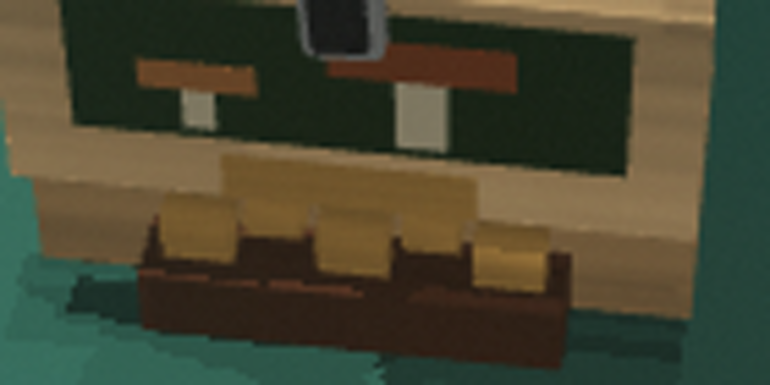

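```bash
python3 -c "
from bd import *
b,y,z,Rm=board()
c,K,M=cam('scene')
cv2.imwrite('pics/s23z.png',cv2.resize(c[225:325,222:378],None,fx=5,fy=5,interpolation=cv2.INTER_CUBIC))
x=np.cross(y,z)
f=lambda p:((proj(p,K,M)-[222,225])*5).round(1)
for n,s in(('topL',(7,-95,90)),('topR',(7,95,90)),('botL',(7,-95,10)),('botR',(7,95,10)),('topLback',(-7,-95,90)),('topRback',(-7,95,90))):
    print(n,f(b+s[0]*x+s[1]*y+s[2]*z))
print('block back top corners',f(blk(35,-95,40)),f(blk(35,95,40)),'bottom',f(blk(35,-95,0)),f(blk(35,95,0)))
print('ledge front top',f(blk(59,-60,23)),f(blk(59,60,23)),'bottom',f(blk(59,-60,0)),f(blk(59,60,0)))
print('block knuckles',[f(blk(47,k,34)) for k in(-44,0,44)],'board',f(b-22*y),f(b+22*y))
"
```

```text
t 33.02 tcp [647.  -47.6 185.3] x [1.    0.021 0.002] y [ 0.     0.057 -0.998] F [-0.8 -0.6 -2.7] M [-0.08  0.06  0.02] w 12.5 j6 1.35
bores [647.2 -45.   41.5] yaw 0.0211 y.z -0.0019 up [-0.0021  0.0018  1.    ] need tool shift [-0.5  7.5 -0.4] world [-0.5  0.  -7.5]
topL [ 17.5 125.5]
topR [686.2 185.5]
botL [ 44.9 326.7]
botR [669.7 386.5]
topLback [30.4 94.3]
topRback [689.2 152.9]
block back top corners [ 64.1 309.6] [671.3 366.5] bottom [ 75.8 398.6] [664.3 455.2]
ledge front top [161.1 413.9] [548.3 451.3] bottom [166.3 464.5] [546.5 501.8]
block knuckles [array([218.2, 365.9]), array([359.1, 379.2]), array([501.3, 392.7])] board [287.8 356.4] [430.3 370. ]
```

View pics/s23z.png

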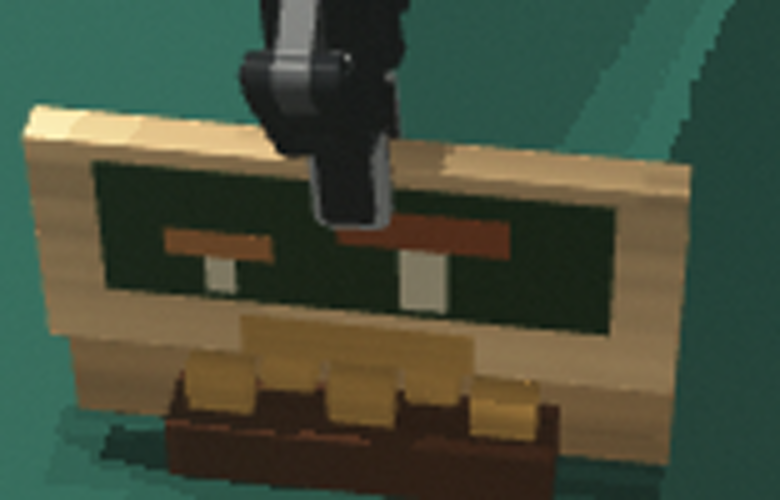

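```bash
python3 -m jog '[0,0,3,0,0,0,0,2,0,0,0,0,1,0,0,0,0,0,0,0]'; python3 s.py; python3 -c "
from bd import *
b,y,z,Rm=board()
c,K,M=cam('scene')
cv2.imwrite('pics/s24z.png',cv2.resize(c[225:325,222:378],None,fx=5,fy=5,interpolation=cv2.INTER_CUBIC));cam('wrist','w24.png')
x=np.cross(y,z)
f=lambda p:((proj(p,K,M)-[222,225])*5).round(1)
print('board',f(b-22*y),f(b+22*y),'botL',f(b+7*x-95*y+10*z))"
```

```text
t: 33.58
ee_pos: [647.4, -47.3, 179.6]
orientation: [-1.514, -0.019, 0.015]
contact_force: [0.5, 0.4, -2.3]
gripper_width: 12.5
rad -0.0093 tan 0.0558 q [-0.197  0.384  0.242  1.439  0.056  1.352] qv [-0. -0.  0. -0. -0.  0.] p [647.4 -47.3 179.6] xang 0.022
t 33.58 tcp [647.4 -47.3 179.6] x [1.    0.022 0.003] y [ 0.002  0.057 -0.998] F [ 0.5  0.4 -2.3] M [-0.08 -0.02  0.02] w 12.5 j6 1.35
bores [647.8 -44.7  35.9] yaw 0.0212 y.z -0.0022 up [-0.0035  0.0021  1.    ] need tool shift [-1.1  1.9 -0.3] world [-1.1 -0.3 -1.9]
board [289.  370.7] [430.9 384.4] botL [ 47.1 341.2]
```

View pics/s24z.png

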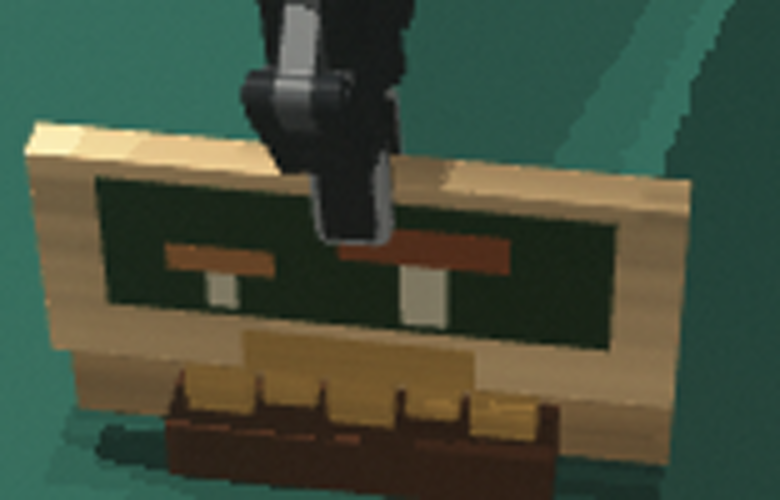

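View pics/w24.png

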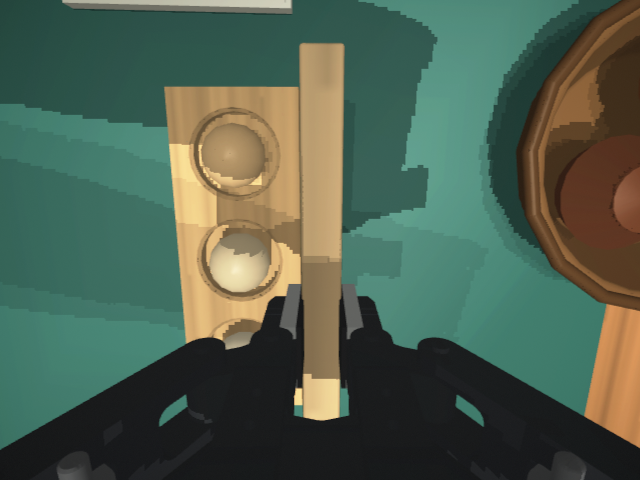

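```bash
python3 -c "
from bd import *
c,K,M=cam('scene')
g=cv2.cvtColor(c,cv2.COLOR_BGR2HSV)[:,:,2].astype(int)
for n,(a,b) in dict(kL=(261,271),bL=(276,285),kM=(289,299),bR=(304,312),kR=(318,327)).items():
    off=[round((u-280)*.0957) for u in range(a,b)]
    prof=[round(np.mean([g[v+o,u] for u,o in zip(range(a,b),off)])) for v in range(284,312)]
    print(n,prof)
board()"
```

```text
kL [89, 88, 90, 64, 44, 105, 123, 126, 128, 127, 129, 130, 131, 130, 130, 120, 116, 118, 116, 117, 112, 110, 108, 112, 86, 45, 43, 55]
bL [36, 35, 36, 35, 40, 115, 134, 125, 112, 111, 112, 112, 110, 111, 112, 115, 120, 121, 119, 117, 112, 104, 54, 45, 44, 43, 44, 49]
kM [35, 35, 35, 36, 40, 110, 135, 130, 112, 111, 113, 113, 110, 113, 114, 115, 117, 117, 117, 117, 112, 110, 108, 112, 86, 47, 45, 54]
bR [118, 118, 119, 86, 45, 112, 135, 130, 114, 112, 114, 113, 112, 114, 116, 117, 121, 122, 130, 124, 116, 106, 59, 43, 43, 45, 52, 56]
kR [35, 35, 35, 35, 38, 115, 137, 138, 139, 140, 142, 141, 140, 139, 139, 125, 117, 118, 125, 124, 122, 114, 109, 112, 88, 47, 58, 59]
t 33.73 tcp [647.5 -47.3 179.9] x [1.    0.021 0.003] y [ 0.002  0.057 -0.998] F [-0.4 -0.1 -1.3] M [-0.1   0.01  0.04] w 13.0 j6 1.35
bores [647.9 -44.8  36.1] yaw 0.0211 y.z -0.0022 up [-0.0039  0.0021  1.    ] need tool shift [-1.2  2.1 -0.3] world [-1.2 -0.2 -2.1]
```

```bash
python3 -m jog '[0,-1,1,0,0,0,0,0.5,0,0,0,0,0,0,0,0,0,0,0,0]'; python3 s.py; python3 -c "
from bd import *
board()
c,K,M=cam('scene')
g=cv2.cvtColor(c,cv2.COLOR_BGR2HSV)[:,:,2].astype(int)
for n,(a,b) in dict(bL=(276,285),kM=(289,299),bR=(304,312),kR=(318,327)).items():
    off=[round((u-280)*.0957) for u in range(a,b)]
    print(n,[round(np.mean([g[v+o,u] for u,o in zip(range(a,b),off)])) for v in range(292,312)])
"
```

```text
t: 34.22
ee_pos: [646.5, -47.2, 178.4]
orientation: [-1.514, -0.019, 0.014]
contact_force: [-0.3, -0.0, -2.1]
gripper_width: 12.6
rad -0.0087 tan 0.0559 q [-0.197  0.381  0.237  1.435  0.056  1.352] qv [-0. -0.  0. -0. -0.  0.] p [646.5 -47.2 178.4] xang 0.021
t 34.23 tcp [646.5 -47.2 178.4] x [1.    0.021 0.004] y [ 0.002  0.057 -0.998] F [-0.3 -0.  -2.1] M [-0.06 -0.02 -0.02] w 12.6 j6 1.35
bores [646.9 -44.7  34.7] yaw 0.0212 y.z -0.0022 up [-0.0041  0.0021  1.    ] need tool shift [-0.2  0.7 -0.3] world [-0.2 -0.3 -0.7]
bL [113, 111, 111, 112, 109, 111, 112, 115, 120, 121, 119, 117, 114, 108, 60, 45, 44, 43, 44, 82]
kM [114, 111, 111, 112, 111, 113, 114, 114, 116, 118, 117, 116, 112, 110, 108, 112, 86, 47, 45, 64]
bR [116, 113, 112, 114, 112, 114, 116, 116, 120, 121, 120, 118, 117, 109, 64, 44, 43, 49, 54, 57]
kR [140, 140, 141, 141, 140, 139, 140, 132, 117, 126, 139, 134, 123, 114, 109, 112, 88, 47, 58, 59]
```

```bash
python3 -c "
from bd import *
B=[]
for i in range(6):
    c,K,M=cam('top' if i else 'scene')
    b,y,z,Rm=board(False);B.append(b)
    if i==0: cv2.imwrite('pics/s25z.png',cv2.resize(c[255:325,222:378],None,fx=5,fy=5,interpolation=cv2.INTER_CUBIC))
    if i==1: cv2.imwrite('pics/t25z.png',cv2.resize(c[160:240,250:400],None,fx=5,fy=5,interpolation=cv2.INTER_CUBIC))
print(np.mean(B,0),np.std(B,0));board()"
```

```text
[646.95290019 -44.75620685  34.6955701 ] [0.01471398 0.00700088 0.01386902]
t 34.58 tcp [646.5 -47.3 178.4] x [1.    0.021 0.004] y [ 0.002  0.056 -0.998] F [-0.3  0.5 -1.4] M [-0.06 -0.02  0.04] w 12.8 j6 1.35
bores [646.9 -44.8  34.7] yaw 0.0212 y.z -0.0023 up [-0.0041  0.0022  1.    ] need tool shift [-0.3  0.7 -0.3] world [-0.2 -0.2 -0.7]
```

View pics/s25z.png

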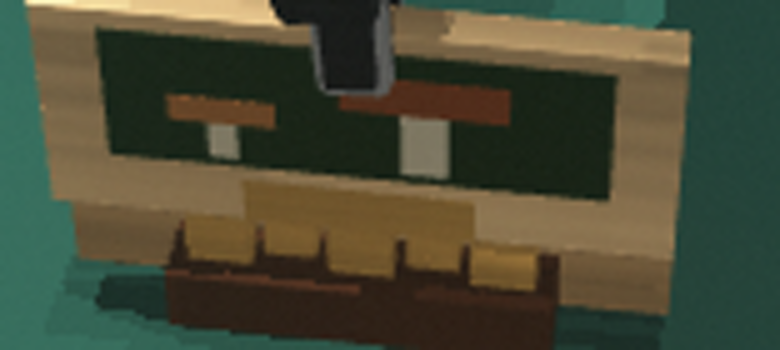

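View pics/t25z.png

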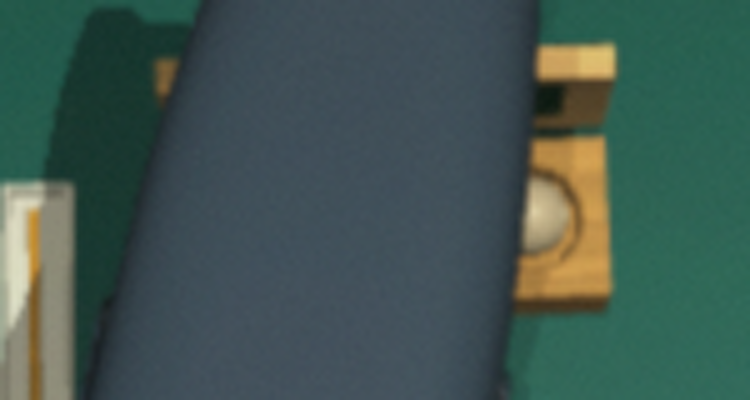

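```bash
python3 -m jog '[0,0,0.6,0,0,0,0,0,0,0,0,0,0,0,0,0,0,0,0,0]'; python3 s.py; python3 -c "
from bd import *
board();cam('scene','s26.png');cam('wrist','w26.png');board()"
```

```text
t: 35.08
ee_pos: [646.5, -47.2, 177.8]
orientation: [-1.514, -0.019, 0.014]
contact_force: [0.6, 0.2, -1.4]
gripper_width: 12.8
rad -0.0087 tan 0.0558 q [-0.197  0.381  0.236  1.434  0.056  1.352] qv [ 0.  0.  0. -0. -0.  0.] p [646.5 -47.2 177.8] xang 0.021
t 35.08 tcp [646.5 -47.2 177.8] x [1.    0.021 0.004] y [ 0.002  0.056 -0.998] F [ 0.6  0.2 -1.4] M [-0.08  0.01  0.03] w 12.8 j6 1.35
bores [646.9 -44.7  34. ] yaw 0.0211 y.z -0.0023 up [-0.0041  0.0022  1.    ] need tool shift [-0.2  0.  -0.3] world [-0.2 -0.3 -0. ]
t 35.17 tcp [646.5 -47.2 177.8] x [1.    0.022 0.004] y [ 0.002  0.056 -0.998] F [-0.1 -0.2 -2.6] M [-0.08 -0.   -0.04] w 12.6 j6 1.35
bores [647.  -44.7  34. ] yaw 0.0212 y.z -0.0023 up [-0.0041  0.0022  1.    ] need tool shift [-0.3  0.  -0.3] world [-0.3 -0.3 -0. ]
```

View pics/s26.png

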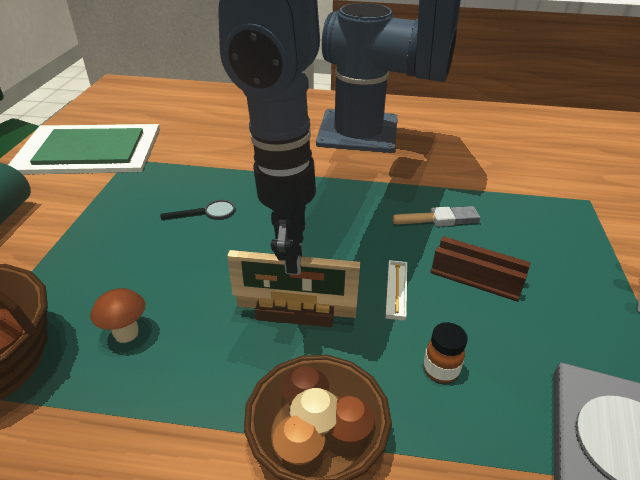

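The scene view shows the board upright behind the block with the knuckles interleaved. The force reading is about the board's weight (around 2 N), so nothing is touching. I'm handing it in.

```bash
python3 -c "
from plant import arm
print(arm.observe()['qvel'].round(3));print(arm.finish_job())"
```

```text
[-0.001  0.    -0.001 -0.     0.002  0.001]
the job is handed in; nothing more can be done
None
```

The job is done and handed in at about 35 s, with the gripper still holding the board at the hinge. The tan puffball went into the left well and the cream one into the right. I then lifted the board out, lowered it slowly behind the block, and left the pin and everything else alone.

**Last checks:**
- **Alignment:** by the arm's readings the board's bores were within about 0.4 mm of the block's hinge axis as measured by the wrist camera, and the yaw matched to 0.001 rad. In the scene camera the board knuckles sat centred in the gaps, in line with the block's.
- **Upright:** the readings put the board within about 0.005 rad of vertical.
- **Carried by the gripper:** the arm was still, and the force read 1.4 to 2.6 N downward, about the board's weight, so it was not resting on the block.

**Disagreements:**
- The scene camera's absolute positions near the block were about 5 mm off the wrist camera's, so I used it only to compare the two sets of knuckles.
- The scene camera also hinted at a board lean of about 0.02 rad, which the arm readings did not show.
- The lower edges of the block's knuckles looked about 2 px off. I took that to be their supports, and their shading lined up.
- The tool itself is tilted about 0.06 rad along the board's length. The board was gripped level at that same tilt, so it stayed level.

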